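# Top up a kit tray with slide pads from a push magazine

### The arm

A 7-joint arm with a two-finger parallel gripper is mounted at the origin on the work surface; the furniture and walls round the work are solid. World frame = base frame: x ahead of the robot, y to its left, z up, the work surface at z = 0. Lengths are in m, angles in rad, forces in N, time in s.
With the tool pointing down it reaches from about 0.35 to 0.775 m from the base axis. Payload 3.1 kg.
Tool frame: the origin (TCP) lies at the very end of the fingers, on their centre line; the grasp point (between the pads) lies 19 mm behind it; z points along the fingers, x is the direction in which the jaws open and shut, and the axes are right-handed (so a half turn about z gives the same grasp; the last joint's range is limited). The gripper opens to 85 mm and grips with 20 to 120 N. Pads are 22 mm wide; open, the fingers measure 114 mm over their backs; the gripper's body (76 mm by 85 mm) begins 54 mm behind the grasp point. The pads swing forward as they close: fully open they stand 13 mm farther back than shut.
Start: joints at [1.265, 0.311, 0.014, 1.512, -0.004, 1.319, -0.027], TCP at [0.143, -0.531, 0.231] pointing down, gripper open.
Joint ranges: [-2.7, 2.7], [-0.3, 1.91], [-1.27, 1.3], [0.12, 2.57], [-1.44, 4.58], [0.2, 2.03], [-3.05, 3.05]. Speed limits (rad/s): [2.79, 2.79, 3.14, 3.14, 3.14, 3.14, 3.14].

### API

Orientations are given as a unit quaternion [w, x, y, z].
In Python, from rig import env gives the robot as it stands.
- The arm moves only by the tool send_rows, never from a script. Its argument "plan" is a list of rows, each a list of 7 numbers: the turn, a rotation vector about the world's x, y, z in degrees, then the shift along the world's x, y, z in cm, then the opening, from 0 (shut) to 1 (fully open). In form: [[rx, ry, rz, dx, dy, dz, jaw], ...]. A call has 1 to 20 rows; each row is the pose to reach, as a shift and turn from the pose measured when the call began; what a row does not reach only later rows make up. A row lasts 1/10 s, in which the tool goes at most 50 mm and 8.59 degrees, less where a joint would pass 70% of its speed; a pose out of reach is approached as far as the arm can. A call with a gripper value outside its range is refused whole. The fingers move at their own pace and stop on an object; the grip force is fixed at half the most. Time passes only in rows, so rows that repeat a pose let the fingers close. It gives the time, the measured TCP pose, the force and the opening at its end, in the units of the state.
- env.get_state(): the state, without advancing time (a new reading comes with each control period).
- env.camera(name): name is "side" or "top"; returns the picture (384x512x3 uint8, red, green, blue); there is no depth.
- env.get_calibration(name): a dict with "fovy" (degrees; the focal length in pixels is half the picture's height over the tangent of half this angle, whatever the lens; pixels are square), "cx", "cy" (the principal point, pixels), "dist_coeffs" ([k1, k2, p1, p2, k3] as OpenCV has them; the pictures are not rectified), "camera_from_world" (4x4, takes a point from world to camera coordinates). Camera axes: x right, y down, z forward; pixel columns grow to the right and rows downward; lengths in m; the calibration is good to about 2 mm. A picture is of the moment at which its call begins. get_calibration takes no time and is no camera call.
- env.job_done(): hands the job in, once; it reports no verdict.
The state is a dict: "time": time; "joint_positions": joint angles; "qvel": joint speeds; "joint_torque": joint torques, N m; "position": TCP position; "eef_rot": TCP orientation; "wrist_force": force on the tool from outside, world axes, zero at the start; "torque": the same for the moment, N m; "gripper_width": finger opening in m.
Only numpy, scipy, OpenCV 4.12 (cv2) and the standard library are available. Lean on these libraries where they do the work, as an engineer would, in place of code of your own. Each camera call takes 0.05 s, during which the arm holds its last target.

### The job

Make up the kit tray with green slide pads. A white pad of the wrong material has got into it: put that one in the empty blue box, and see that every pocket holds one green pad, flat and fully home; leave the green ones already there where they are. Use up the pad lying loose on the bench and take the others from the magazine, one at a time: press its spring plunger right down to the stop, let it up and pick up the pad pushed out. Push out no more than the tray needs, and do not knock over the oil bottle.

Things in the scene. Friction and masses are not known exactly. Their poses are not given: they have to be found in the camera images.
- magazine: push magazine fixed to the bench, aluminium base 276 x 100 x 10 mm. Origin: underside of the base, below the middle of the pad stack; x points from the pick-up end towards the plunger, z up. Four pads lie stacked, axes along the magazine's, between four corner angles (74 x 56 mm in plan) under a clear cover (top 115 mm high). Grey drive housing: x 0.039 to 0.140, 72 mm wide, 78 mm high
- pickup (a point): where the centre of a pushed-out pad stands (within 8 mm along x; fully clear of the stack), 92 mm from the stack's middle and 48 mm above the bench, on a steel rail 30 mm wide that runs along x, top 40 mm above the bench. The pad overhangs it 7 mm on both sides: fingers can go down beside it to 12 mm above the bench and pinch its 44 mm. A lip 8 mm high ends the rail 36 mm farther out
- plunger_top (a point): crown of the plunger's black mushroom head (48 mm across, 16 mm thick, rounded), on its axis, 88 mm behind the stack's middle; 147 mm above the bench when up. It goes straight down with the plunger; a pusher then moves the lowest pad out along the rail (-x), 3.2 times as far. Let go, it springs up in about 1 s, the pusher goes back and the stack sinks by one pad
- plunger (a joint): travel of the spring plunger in m: 0 up (at rest), 0.032 pressed to its stop. The spring pushes back with 8 N at the top and 12 N at the stop; pushing a pad out adds up to 8 N
- tray: grey plastic kit tray, 176 (x) x 252 (y) x 20 mm, fixed to the bench. Origin: middle of its underside. Two rows of three pockets, 76 mm apart along its x and 78 mm along its y
- pocket_1 (a point): pocket 1: middle of the floor on which a pad lies, 12 mm above the bench; axes as the tray's. 66 mm (x) by 50 mm (y) inside; ribs rise 8 mm above the floor, so a pad lying home stands 8 mm proud, its 60 mm side along the tray's x (either way round). At both y sides the ribs are cut away over 42 mm for fingers, down to 5 mm above the bench; 34 mm to the pad in the next pocket
- pocket_2 (a point): pocket 2: middle of the floor on which a pad lies, 12 mm above the bench; axes as the tray's. 66 mm (x) by 50 mm (y) inside; ribs rise 8 mm above the floor, so a pad lying home stands 8 mm proud, its 60 mm side along the tray's x (either way round). At both y sides the ribs are cut away over 42 mm for fingers, down to 5 mm above the bench; 34 mm to the pad in the next pocket
- pocket_3 (a point): pocket 3: middle of the floor on which a pad lies, 12 mm above the bench; axes as the tray's. 66 mm (x) by 50 mm (y) inside; ribs rise 8 mm above the floor, so a pad lying home stands 8 mm proud, its 60 mm side along the tray's x (either way round). At both y sides the ribs are cut away over 42 mm for fingers, down to 5 mm above the bench; 34 mm to the pad in the next pocket
- pocket_4 (a point): pocket 4: middle of the floor on which a pad lies, 12 mm above the bench; axes as the tray's. 66 mm (x) by 50 mm (y) inside; ribs rise 8 mm above the floor, so a pad lying home stands 8 mm proud, its 60 mm side along the tray's x (either way round). At both y sides the ribs are cut away over 42 mm for fingers, down to 5 mm above the bench; 34 mm to the pad in the next pocket
- pocket_5 (a point): pocket 5: middle of the floor on which a pad lies, 12 mm above the bench; axes as the tray's. 66 mm (x) by 50 mm (y) inside; ribs rise 8 mm above the floor, so a pad lying home stands 8 mm proud, its 60 mm side along the tray's x (either way round). At both y sides the ribs are cut away over 42 mm for fingers, down to 5 mm above the bench; 34 mm to the pad in the next pocket
- pocket_6 (a point): pocket 6: middle of the floor on which a pad lies, 12 mm above the bench; axes as the tray's. 66 mm (x) by 50 mm (y) inside; ribs rise 8 mm above the floor, so a pad lying home stands 8 mm proud, its 60 mm side along the tray's x (either way round). At both y sides the ribs are cut away over 42 mm for fingers, down to 5 mm above the bench; 34 mm to the pad in the next pocket
- tray_pad_1_center (a point): green pad that already lies in one of the tray's pockets (only one or two of the five are there at a start); green plastic slide pad with two countersunk holes, 60 mm (its x) x 44 mm (its y) x 16 mm thick (its z), 45 g; the point is its centre, 8 mm above its underside
- tray_pad_2_center (a point): green pad that already lies in one of the tray's pockets (only one or two of the five are there at a start); green plastic slide pad with two countersunk holes, 60 mm (its x) x 44 mm (its y) x 16 mm thick (its z), 45 g; the point is its centre, 8 mm above its underside
- tray_pad_3_center (a point): green pad that already lies in one of the tray's pockets (only one or two of the five are there at a start); green plastic slide pad with two countersunk holes, 60 mm (its x) x 44 mm (its y) x 16 mm thick (its z), 45 g; the point is its centre, 8 mm above its underside
- tray_pad_4_center (a point): green pad that already lies in one of the tray's pockets (only one or two of the five are there at a start); green plastic slide pad with two countersunk holes, 60 mm (its x) x 44 mm (its y) x 16 mm thick (its z), 45 g; the point is its centre, 8 mm above its underside
- tray_pad_5_center (a point): green pad that already lies in one of the tray's pockets (only one or two of the five are there at a start); green plastic slide pad with two countersunk holes, 60 mm (its x) x 44 mm (its y) x 16 mm thick (its z), 45 g; the point is its centre, 8 mm above its underside
- white_pad_center (a point): the white pad that lies in one of the tray's pockets, wrong material; but for its colour like the others: white plastic slide pad with two countersunk holes, 60 mm (its x) x 44 mm (its y) x 16 mm thick (its z), 45 g; the point is its centre, 8 mm above its underside
- blue_box: the empty open blue parts box, 123 mm (x) x 104 mm (y) x 48 mm high, fixed to the bench between tray and magazine, farther back; its walls are about 4 mm thick, its floor 10 mm above the bench. Origin: middle of its underside. The other blue boxes, at the back, hold small parts
- mag_pad_1_center (a point): pad in the magazine, number 1 from below; green plastic slide pad with two countersunk holes, 60 mm (its x) x 44 mm (its y) x 16 mm thick (its z), 45 g; the point is its centre, 8 mm above its underside
- mag_pad_2_center (a point): pad in the magazine, number 2 from below; green plastic slide pad with two countersunk holes, 60 mm (its x) x 44 mm (its y) x 16 mm thick (its z), 45 g; the point is its centre, 8 mm above its underside
- mag_pad_3_center (a point): pad in the magazine, number 3 from below; green plastic slide pad with two countersunk holes, 60 mm (its x) x 44 mm (its y) x 16 mm thick (its z), 45 g; the point is its centre, 8 mm above its underside
- mag_pad_4_center (a point): pad in the magazine, number 4 from below; green plastic slide pad with two countersunk holes, 60 mm (its x) x 44 mm (its y) x 16 mm thick (its z), 45 g; the point is its centre, 8 mm above its underside
- bench_pad_center (a point): green pad that lies loose on the bench between tray and magazine; green plastic slide pad with two countersunk holes, 60 mm (its x) x 44 mm (its y) x 16 mm thick (its z), 45 g; the point is its centre, 8 mm above its underside
- oil_bottle: green oil bottle, 38 mm across and 89 mm tall, beyond the magazine on the left: a bystander; origin under its middle
Not all that is in view belongs to the job. What is shaped like the part that bears bench_pad_center but purple is not meant.

How it is judged:
On the way, in this order (a step that is already met when the one before it is completed fails the run):
1. the plunger is pressed down to its stop and the first pad of the magazine stands pushed out at the pick-up end (value of joint plunger above 0.029 m and x of mag_pad_1_center in the frame of magazine below -0.08 m and z of mag_pad_1_center in the frame of magazine above 0.03 m), for 0.1 s.
2. the plunger is pressed down to its stop and the second pad of the magazine stands pushed out at the pick-up end (value of joint plunger above 0.029 m and x of mag_pad_2_center in the frame of magazine below -0.08 m and z of mag_pad_2_center in the frame of magazine above 0.03 m), for 0.1 s.
3. the plunger is pressed down to its stop and the third pad of the magazine stands pushed out at the pick-up end (value of joint plunger above 0.029 m and x of mag_pad_3_center in the frame of magazine below -0.08 m and z of mag_pad_3_center in the frame of magazine above 0.03 m), for 0.1 s.
At the end, for the whole second after the job is handed in: each pocket holds a green pad: centre within 7 mm of the pocket's middle, flat (0.1 rad), at most 3 mm off the floor, square within 0.15 rad; the bench pad is one; those there before moved under 12 mm; the white pad lies in the blue box; pads not needed are in the magazine; all at rest, plunger up (((horizontal distance between tray_pad_1_center and pocket_1 below 0.007 m and z of tray_pad_1_center in the frame of pocket_1 below 0.011 m and angle between the x axis of tray_pad_1_center and the x axis of pocket_1, either way round below 0.15 rad and angle between the z axis of tray_pad_1_center and the z axis of pocket_1, either way round below 0.1 rad) or (horizontal distance between tray_pad_2_center and pocket_1 below 0.007 m and z of tray_pad_2_center in the frame of pocket_1 below 0.011 m and angle between the x axis of tray_pad_2_center and the x axis of pocket_1, either way round below 0.15 rad and angle between the z axis of tray_pad_2_center and the z axis of pocket_1, either way round below 0.1 rad) or (horizontal distance between tray_pad_3_center and pocket_1 below 0.007 m and z of tray_pad_3_center in the frame of pocket_1 below 0.011 m and angle between the x axis of tray_pad_3_center and the x axis of pocket_1, either way round below 0.15 rad and angle between the z axis of tray_pad_3_center and the z axis of pocket_1, either way round below 0.1 rad) or (horizontal distance between tray_pad_4_center and pocket_1 below 0.007 m and z of tray_pad_4_center in the frame of pocket_1 below 0.011 m and angle between the x axis of tray_pad_4_center and the x axis of pocket_1, either way round below 0.15 rad and angle between the z axis of tray_pad_4_center and the z axis of pocket_1, either way round below 0.1 rad) or (horizontal distance between tray_pad_5_center and pocket_1 below 0.007 m and z of tray_pad_5_center in the frame of pocket_1 below 0.011 m and angle between the x axis of tray_pad_5_center and the x axis of pocket_1, either way round below 0.15 rad and angle between the z axis of tray_pad_5_center and the z axis of pocket_1, either way round below 0.1 rad) or (horizontal distance between bench_pad_center and pocket_1 below 0.007 m and z of bench_pad_center in the frame of pocket_1 below 0.011 m and angle between the x axis of bench_pad_center and the x axis of pocket_1, either way round below 0.15 rad and angle between the z axis of bench_pad_center and the z axis of pocket_1, either way round below 0.1 rad) or (horizontal distance between mag_pad_1_center and pocket_1 below 0.007 m and z of mag_pad_1_center in the frame of pocket_1 below 0.011 m and angle between the x axis of mag_pad_1_center and the x axis of pocket_1, either way round below 0.15 rad and angle between the z axis of mag_pad_1_center and the z axis of pocket_1, either way round below 0.1 rad) or (horizontal distance between mag_pad_2_center and pocket_1 below 0.007 m and z of mag_pad_2_center in the frame of pocket_1 below 0.011 m and angle between the x axis of mag_pad_2_center and the x axis of pocket_1, either way round below 0.15 rad and angle between the z axis of mag_pad_2_center and the z axis of pocket_1, either way round below 0.1 rad) or (horizontal distance between mag_pad_3_center and pocket_1 below 0.007 m and z of mag_pad_3_center in the frame of pocket_1 below 0.011 m and angle between the x axis of mag_pad_3_center and the x axis of pocket_1, either way round below 0.15 rad and angle between the z axis of mag_pad_3_center and the z axis of pocket_1, either way round below 0.1 rad) or (horizontal distance between mag_pad_4_center and pocket_1 below 0.007 m and z of mag_pad_4_center in the frame of pocket_1 below 0.011 m and angle between the x axis of mag_pad_4_center and the x axis of pocket_1, either way round below 0.15 rad and angle between the z axis of mag_pad_4_center and the z axis of pocket_1, either way round below 0.1 rad)) and ((horizontal distance between tray_pad_1_center and pocket_2 below 0.007 m and z of tray_pad_1_center in the frame of pocket_2 below 0.011 m and angle between the x axis of tray_pad_1_center and the x axis of pocket_2, either way round below 0.15 rad and angle between the z axis of tray_pad_1_center and the z axis of pocket_2, either way round below 0.1 rad) or (horizontal distance between tray_pad_2_center and pocket_2 below 0.007 m and z of tray_pad_2_center in the frame of pocket_2 below 0.011 m and angle between the x axis of tray_pad_2_center and the x axis of pocket_2, either way round below 0.15 rad and angle between the z axis of tray_pad_2_center and the z axis of pocket_2, either way round below 0.1 rad) or (horizontal distance between tray_pad_3_center and pocket_2 below 0.007 m and z of tray_pad_3_center in the frame of pocket_2 below 0.011 m and angle between the x axis of tray_pad_3_center and the x axis of pocket_2, either way round below 0.15 rad and angle between the z axis of tray_pad_3_center and the z axis of pocket_2, either way round below 0.1 rad) or (horizontal distance between tray_pad_4_center and pocket_2 below 0.007 m and z of tray_pad_4_center in the frame of pocket_2 below 0.011 m and angle between the x axis of tray_pad_4_center and the x axis of pocket_2, either way round below 0.15 rad and angle between the z axis of tray_pad_4_center and the z axis of pocket_2, either way round below 0.1 rad) or (horizontal distance between tray_pad_5_center and pocket_2 below 0.007 m and z of tray_pad_5_center in the frame of pocket_2 below 0.011 m and angle between the x axis of tray_pad_5_center and the x axis of pocket_2, either way round below 0.15 rad and angle between the z axis of tray_pad_5_center and the z axis of pocket_2, either way round below 0.1 rad) or (horizontal distance between bench_pad_center and pocket_2 below 0.007 m and z of bench_pad_center in the frame of pocket_2 below 0.011 m and angle between the x axis of bench_pad_center and the x axis of pocket_2, either way round below 0.15 rad and angle between the z axis of bench_pad_center and the z axis of pocket_2, either way round below 0.1 rad) or (horizontal distance between mag_pad_1_center and pocket_2 below 0.007 m and z of mag_pad_1_center in the frame of pocket_2 below 0.011 m and angle between the x axis of mag_pad_1_center and the x axis of pocket_2, either way round below 0.15 rad and angle between the z axis of mag_pad_1_center and the z axis of pocket_2, either way round below 0.1 rad) or (horizontal distance between mag_pad_2_center and pocket_2 below 0.007 m and z of mag_pad_2_center in the frame of pocket_2 below 0.011 m and angle between the x axis of mag_pad_2_center and the x axis of pocket_2, either way round below 0.15 rad and angle between the z axis of mag_pad_2_center and the z axis of pocket_2, either way round below 0.1 rad) or (horizontal distance between mag_pad_3_center and pocket_2 below 0.007 m and z of mag_pad_3_center in the frame of pocket_2 below 0.011 m and angle between the x axis of mag_pad_3_center and the x axis of pocket_2, either way round below 0.15 rad and angle between the z axis of mag_pad_3_center and the z axis of pocket_2, either way round below 0.1 rad) or (horizontal distance between mag_pad_4_center and pocket_2 below 0.007 m and z of mag_pad_4_center in the frame of pocket_2 below 0.011 m and angle between the x axis of mag_pad_4_center and the x axis of pocket_2, either way round below 0.15 rad and angle between the z axis of mag_pad_4_center and the z axis of pocket_2, either way round below 0.1 rad)) and ((horizontal distance between tray_pad_1_center and pocket_3 below 0.007 m and z of tray_pad_1_center in the frame of pocket_3 below 0.011 m and angle between the x axis of tray_pad_1_center and the x axis of pocket_3, either way round below 0.15 rad and angle between the z axis of tray_pad_1_center and the z axis of pocket_3, either way round below 0.1 rad) or (horizontal distance between tray_pad_2_center and pocket_3 below 0.007 m and z of tray_pad_2_center in the frame of pocket_3 below 0.011 m and angle between the x axis of tray_pad_2_center and the x axis of pocket_3, either way round below 0.15 rad and angle between the z axis of tray_pad_2_center and the z axis of pocket_3, either way round below 0.1 rad) or (horizontal distance between tray_pad_3_center and pocket_3 below 0.007 m and z of tray_pad_3_center in the frame of pocket_3 below 0.011 m and angle between the x axis of tray_pad_3_center and the x axis of pocket_3, either way round below 0.15 rad and angle between the z axis of tray_pad_3_center and the z axis of pocket_3, either way round below 0.1 rad) or (horizontal distance between tray_pad_4_center and pocket_3 below 0.007 m and z of tray_pad_4_center in the frame of pocket_3 below 0.011 m and angle between the x axis of tray_pad_4_center and the x axis of pocket_3, either way round below 0.15 rad and angle between the z axis of tray_pad_4_center and the z axis of pocket_3, either way round below 0.1 rad) or (horizontal distance between tray_pad_5_center and pocket_3 below 0.007 m and z of tray_pad_5_center in the frame of pocket_3 below 0.011 m and angle between the x axis of tray_pad_5_center and the x axis of pocket_3, either way round below 0.15 rad and angle between the z axis of tray_pad_5_center and the z axis of pocket_3, either way round below 0.1 rad) or (horizontal distance between bench_pad_center and pocket_3 below 0.007 m and z of bench_pad_center in the frame of pocket_3 below 0.011 m and angle between the x axis of bench_pad_center and the x axis of pocket_3, either way round below 0.15 rad and angle between the z axis of bench_pad_center and the z axis of pocket_3, either way round below 0.1 rad) or (horizontal distance between mag_pad_1_center and pocket_3 below 0.007 m and z of mag_pad_1_center in the frame of pocket_3 below 0.011 m and angle between the x axis of mag_pad_1_center and the x axis of pocket_3, either way round below 0.15 rad and angle between the z axis of mag_pad_1_center and the z axis of pocket_3, either way round below 0.1 rad) or (horizontal distance between mag_pad_2_center and pocket_3 below 0.007 m and z of mag_pad_2_center in the frame of pocket_3 below 0.011 m and angle between the x axis of mag_pad_2_center and the x axis of pocket_3, either way round below 0.15 rad and angle between the z axis of mag_pad_2_center and the z axis of pocket_3, either way round below 0.1 rad) or (horizontal distance between mag_pad_3_center and pocket_3 below 0.007 m and z of mag_pad_3_center in the frame of pocket_3 below 0.011 m and angle between the x axis of mag_pad_3_center and the x axis of pocket_3, either way round below 0.15 rad and angle between the z axis of mag_pad_3_center and the z axis of pocket_3, either way round below 0.1 rad) or (horizontal distance between mag_pad_4_center and pocket_3 below 0.007 m and z of mag_pad_4_center in the frame of pocket_3 below 0.011 m and angle between the x axis of mag_pad_4_center and the x axis of pocket_3, either way round below 0.15 rad and angle between the z axis of mag_pad_4_center and the z axis of pocket_3, either way round below 0.1 rad)) and ((horizontal distance between tray_pad_1_center and pocket_4 below 0.007 m and z of tray_pad_1_center in the frame of pocket_4 below 0.011 m and angle between the x axis of tray_pad_1_center and the x axis of pocket_4, either way round below 0.15 rad and angle between the z axis of tray_pad_1_center and the z axis of pocket_4, either way round below 0.1 rad) or (horizontal distance between tray_pad_2_center and pocket_4 below 0.007 m and z of tray_pad_2_center in the frame of pocket_4 below 0.011 m and angle between the x axis of tray_pad_2_center and the x axis of pocket_4, either way round below 0.15 rad and angle between the z axis of tray_pad_2_center and the z axis of pocket_4, either way round below 0.1 rad) or (horizontal distance between tray_pad_3_center and pocket_4 below 0.007 m and z of tray_pad_3_center in the frame of pocket_4 below 0.011 m and angle between the x axis of tray_pad_3_center and the x axis of pocket_4, either way round below 0.15 rad and angle between the z axis of tray_pad_3_center and the z axis of pocket_4, either way round below 0.1 rad) or (horizontal distance between tray_pad_4_center and pocket_4 below 0.007 m and z of tray_pad_4_center in the frame of pocket_4 below 0.011 m and angle between the x axis of tray_pad_4_center and the x axis of pocket_4, either way round below 0.15 rad and angle between the z axis of tray_pad_4_center and the z axis of pocket_4, either way round below 0.1 rad) or (horizontal distance between tray_pad_5_center and pocket_4 below 0.007 m and z of tray_pad_5_center in the frame of pocket_4 below 0.011 m and angle between the x axis of tray_pad_5_center and the x axis of pocket_4, either way round below 0.15 rad and angle between the z axis of tray_pad_5_center and the z axis of pocket_4, either way round below 0.1 rad) or (horizontal distance between bench_pad_center and pocket_4 below 0.007 m and z of bench_pad_center in the frame of pocket_4 below 0.011 m and angle between the x axis of bench_pad_center and the x axis of pocket_4, either way round below 0.15 rad and angle between the z axis of bench_pad_center and the z axis of pocket_4, either way round below 0.1 rad) or (horizontal distance between mag_pad_1_center and pocket_4 below 0.007 m and z of mag_pad_1_center in the frame of pocket_4 below 0.011 m and angle between the x axis of mag_pad_1_center and the x axis of pocket_4, either way round below 0.15 rad and angle between the z axis of mag_pad_1_center and the z axis of pocket_4, either way round below 0.1 rad) or (horizontal distance between mag_pad_2_center and pocket_4 below 0.007 m and z of mag_pad_2_center in the frame of pocket_4 below 0.011 m and angle between the x axis of mag_pad_2_center and the x axis of pocket_4, either way round below 0.15 rad and angle between the z axis of mag_pad_2_center and the z axis of pocket_4, either way round below 0.1 rad) or (horizontal distance between mag_pad_3_center and pocket_4 below 0.007 m and z of mag_pad_3_center in the frame of pocket_4 below 0.011 m and angle between the x axis of mag_pad_3_center and the x axis of pocket_4, either way round below 0.15 rad and angle between the z axis of mag_pad_3_center and the z axis of pocket_4, either way round below 0.1 rad) or (horizontal distance between mag_pad_4_center and pocket_4 below 0.007 m and z of mag_pad_4_center in the frame of pocket_4 below 0.011 m and angle between the x axis of mag_pad_4_center and the x axis of pocket_4, either way round below 0.15 rad and angle between the z axis of mag_pad_4_center and the z axis of pocket_4, either way round below 0.1 rad)) and ((horizontal distance between tray_pad_1_center and pocket_5 below 0.007 m and z of tray_pad_1_center in the frame of pocket_5 below 0.011 m and angle between the x axis of tray_pad_1_center and the x axis of pocket_5, either way round below 0.15 rad and angle between the z axis of tray_pad_1_center and the z axis of pocket_5, either way round below 0.1 rad) or (horizontal distance between tray_pad_2_center and pocket_5 below 0.007 m and z of tray_pad_2_center in the frame of pocket_5 below 0.011 m and angle between the x axis of tray_pad_2_center and the x axis of pocket_5, either way round below 0.15 rad and angle between the z axis of tray_pad_2_center and the z axis of pocket_5, either way round below 0.1 rad) or (horizontal distance between tray_pad_3_center and pocket_5 below 0.007 m and z of tray_pad_3_center in the frame of pocket_5 below 0.011 m and angle between the x axis of tray_pad_3_center and the x axis of pocket_5, either way round below 0.15 rad and angle between the z axis of tray_pad_3_center and the z axis of pocket_5, either way round below 0.1 rad) or (horizontal distance between tray_pad_4_center and pocket_5 below 0.007 m and z of tray_pad_4_center in the frame of pocket_5 below 0.011 m and angle between the x axis of tray_pad_4_center and the x axis of pocket_5, either way round below 0.15 rad and angle between the z axis of tray_pad_4_center and the z axis of pocket_5, either way round below 0.1 rad) or (horizontal distance between tray_pad_5_center and pocket_5 below 0.007 m and z of tray_pad_5_center in the frame of pocket_5 below 0.011 m and angle between the x axis of tray_pad_5_center and the x axis of pocket_5, either way round below 0.15 rad and angle between the z axis of tray_pad_5_center and the z axis of pocket_5, either way round below 0.1 rad) or (horizontal distance between bench_pad_center and pocket_5 below 0.007 m and z of bench_pad_center in the frame of pocket_5 below 0.011 m and angle between the x axis of bench_pad_center and the x axis of pocket_5, either way round below 0.15 rad and angle between the z axis of bench_pad_center and the z axis of pocket_5, either way round below 0.1 rad) or (horizontal distance between mag_pad_1_center and pocket_5 below 0.007 m and z of mag_pad_1_center in the frame of pocket_5 below 0.011 m and angle between the x axis of mag_pad_1_center and the x axis of pocket_5, either way round below 0.15 rad and angle between the z axis of mag_pad_1_center and the z axis of pocket_5, either way round below 0.1 rad) or (horizontal distance between mag_pad_2_center and pocket_5 below 0.007 m and z of mag_pad_2_center in the frame of pocket_5 below 0.011 m and angle between the x axis of mag_pad_2_center and the x axis of pocket_5, either way round below 0.15 rad and angle between the z axis of mag_pad_2_center and the z axis of pocket_5, either way round below 0.1 rad) or (horizontal distance between mag_pad_3_center and pocket_5 below 0.007 m and z of mag_pad_3_center in the frame of pocket_5 below 0.011 m and angle between the x axis of mag_pad_3_center and the x axis of pocket_5, either way round below 0.15 rad and angle between the z axis of mag_pad_3_center and the z axis of pocket_5, either way round below 0.1 rad) or (horizontal distance between mag_pad_4_center and pocket_5 below 0.007 m and z of mag_pad_4_center in the frame of pocket_5 below 0.011 m and angle between the x axis of mag_pad_4_center and the x axis of pocket_5, either way round below 0.15 rad and angle between the z axis of mag_pad_4_center and the z axis of pocket_5, either way round below 0.1 rad)) and ((horizontal distance between tray_pad_1_center and pocket_6 below 0.007 m and z of tray_pad_1_center in the frame of pocket_6 below 0.011 m and angle between the x axis of tray_pad_1_center and the x axis of pocket_6, either way round below 0.15 rad and angle between the z axis of tray_pad_1_center and the z axis of pocket_6, either way round below 0.1 rad) or (horizontal distance between tray_pad_2_center and pocket_6 below 0.007 m and z of tray_pad_2_center in the frame of pocket_6 below 0.011 m and angle between the x axis of tray_pad_2_center and the x axis of pocket_6, either way round below 0.15 rad and angle between the z axis of tray_pad_2_center and the z axis of pocket_6, either way round below 0.1 rad) or (horizontal distance between tray_pad_3_center and pocket_6 below 0.007 m and z of tray_pad_3_center in the frame of pocket_6 below 0.011 m and angle between the x axis of tray_pad_3_center and the x axis of pocket_6, either way round below 0.15 rad and angle between the z axis of tray_pad_3_center and the z axis of pocket_6, either way round below 0.1 rad) or (horizontal distance between tray_pad_4_center and pocket_6 below 0.007 m and z of tray_pad_4_center in the frame of pocket_6 below 0.011 m and angle between the x axis of tray_pad_4_center and the x axis of pocket_6, either way round below 0.15 rad and angle between the z axis of tray_pad_4_center and the z axis of pocket_6, either way round below 0.1 rad) or (horizontal distance between tray_pad_5_center and pocket_6 below 0.007 m and z of tray_pad_5_center in the frame of pocket_6 below 0.011 m and angle between the x axis of tray_pad_5_center and the x axis of pocket_6, either way round below 0.15 rad and angle between the z axis of tray_pad_5_center and the z axis of pocket_6, either way round below 0.1 rad) or (horizontal distance between bench_pad_center and pocket_6 below 0.007 m and z of bench_pad_center in the frame of pocket_6 below 0.011 m and angle between the x axis of bench_pad_center and the x axis of pocket_6, either way round below 0.15 rad and angle between the z axis of bench_pad_center and the z axis of pocket_6, either way round below 0.1 rad) or (horizontal distance between mag_pad_1_center and pocket_6 below 0.007 m and z of mag_pad_1_center in the frame of pocket_6 below 0.011 m and angle between the x axis of mag_pad_1_center and the x axis of pocket_6, either way round below 0.15 rad and angle between the z axis of mag_pad_1_center and the z axis of pocket_6, either way round below 0.1 rad) or (horizontal distance between mag_pad_2_center and pocket_6 below 0.007 m and z of mag_pad_2_center in the frame of pocket_6 below 0.011 m and angle between the x axis of mag_pad_2_center and the x axis of pocket_6, either way round below 0.15 rad and angle between the z axis of mag_pad_2_center and the z axis of pocket_6, either way round below 0.1 rad) or (horizontal distance between mag_pad_3_center and pocket_6 below 0.007 m and z of mag_pad_3_center in the frame of pocket_6 below 0.011 m and angle between the x axis of mag_pad_3_center and the x axis of pocket_6, either way round below 0.15 rad and angle between the z axis of mag_pad_3_center and the z axis of pocket_6, either way round below 0.1 rad) or (horizontal distance between mag_pad_4_center and pocket_6 below 0.007 m and z of mag_pad_4_center in the frame of pocket_6 below 0.011 m and angle between the x axis of mag_pad_4_center and the x axis of pocket_6, either way round below 0.15 rad and angle between the z axis of mag_pad_4_center and the z axis of pocket_6, either way round below 0.1 rad)) and ((horizontal distance between bench_pad_center and pocket_1 below 0.007 m and z of bench_pad_center in the frame of pocket_1 below 0.011 m and angle between the x axis of bench_pad_center and the x axis of pocket_1, either way round below 0.15 rad and angle between the z axis of bench_pad_center and the z axis of pocket_1, either way round below 0.1 rad) or (horizontal distance between bench_pad_center and pocket_2 below 0.007 m and z of bench_pad_center in the frame of pocket_2 below 0.011 m and angle between the x axis of bench_pad_center and the x axis of pocket_2, either way round below 0.15 rad and angle between the z axis of bench_pad_center and the z axis of pocket_2, either way round below 0.1 rad) or (horizontal distance between bench_pad_center and pocket_3 below 0.007 m and z of bench_pad_center in the frame of pocket_3 below 0.011 m and angle between the x axis of bench_pad_center and the x axis of pocket_3, either way round below 0.15 rad and angle between the z axis of bench_pad_center and the z axis of pocket_3, either way round below 0.1 rad) or (horizontal distance between bench_pad_center and pocket_4 below 0.007 m and z of bench_pad_center in the frame of pocket_4 below 0.011 m and angle between the x axis of bench_pad_center and the x axis of pocket_4, either way round below 0.15 rad and angle between the z axis of bench_pad_center and the z axis of pocket_4, either way round below 0.1 rad) or (horizontal distance between bench_pad_center and pocket_5 below 0.007 m and z of bench_pad_center in the frame of pocket_5 below 0.011 m and angle between the x axis of bench_pad_center and the x axis of pocket_5, either way round below 0.15 rad and angle between the z axis of bench_pad_center and the z axis of pocket_5, either way round below 0.1 rad) or (horizontal distance between bench_pad_center and pocket_6 below 0.007 m and z of bench_pad_center in the frame of pocket_6 below 0.011 m and angle between the x axis of bench_pad_center and the x axis of pocket_6, either way round below 0.15 rad and angle between the z axis of bench_pad_center and the z axis of pocket_6, either way round below 0.1 rad)) and ((x of mag_pad_1_center in the frame of magazine between -0.012 and 0.012 m and y of mag_pad_1_center in the frame of magazine between -0.012 and 0.012 m) or (horizontal distance between mag_pad_1_center and pocket_1 below 0.007 m and z of mag_pad_1_center in the frame of pocket_1 below 0.011 m and angle between the x axis of mag_pad_1_center and the x axis of pocket_1, either way round below 0.15 rad and angle between the z axis of mag_pad_1_center and the z axis of pocket_1, either way round below 0.1 rad) or (horizontal distance between mag_pad_1_center and pocket_2 below 0.007 m and z of mag_pad_1_center in the frame of pocket_2 below 0.011 m and angle between the x axis of mag_pad_1_center and the x axis of pocket_2, either way round below 0.15 rad and angle between the z axis of mag_pad_1_center and the z axis of pocket_2, either way round below 0.1 rad) or (horizontal distance between mag_pad_1_center and pocket_3 below 0.007 m and z of mag_pad_1_center in the frame of pocket_3 below 0.011 m and angle between the x axis of mag_pad_1_center and the x axis of pocket_3, either way round below 0.15 rad and angle between the z axis of mag_pad_1_center and the z axis of pocket_3, either way round below 0.1 rad) or (horizontal distance between mag_pad_1_center and pocket_4 below 0.007 m and z of mag_pad_1_center in the frame of pocket_4 below 0.011 m and angle between the x axis of mag_pad_1_center and the x axis of pocket_4, either way round below 0.15 rad and angle between the z axis of mag_pad_1_center and the z axis of pocket_4, either way round below 0.1 rad) or (horizontal distance between mag_pad_1_center and pocket_5 below 0.007 m and z of mag_pad_1_center in the frame of pocket_5 below 0.011 m and angle between the x axis of mag_pad_1_center and the x axis of pocket_5, either way round below 0.15 rad and angle between the z axis of mag_pad_1_center and the z axis of pocket_5, either way round below 0.1 rad) or (horizontal distance between mag_pad_1_center and pocket_6 below 0.007 m and z of mag_pad_1_center in the frame of pocket_6 below 0.011 m and angle between the x axis of mag_pad_1_center and the x axis of pocket_6, either way round below 0.15 rad and angle between the z axis of mag_pad_1_center and the z axis of pocket_6, either way round below 0.1 rad)) and ((x of mag_pad_2_center in the frame of magazine between -0.012 and 0.012 m and y of mag_pad_2_center in the frame of magazine between -0.012 and 0.012 m) or (horizontal distance between mag_pad_2_center and pocket_1 below 0.007 m and z of mag_pad_2_center in the frame of pocket_1 below 0.011 m and angle between the x axis of mag_pad_2_center and the x axis of pocket_1, either way round below 0.15 rad and angle between the z axis of mag_pad_2_center and the z axis of pocket_1, either way round below 0.1 rad) or (horizontal distance between mag_pad_2_center and pocket_2 below 0.007 m and z of mag_pad_2_center in the frame of pocket_2 below 0.011 m and angle between the x axis of mag_pad_2_center and the x axis of pocket_2, either way round below 0.15 rad and angle between the z axis of mag_pad_2_center and the z axis of pocket_2, either way round below 0.1 rad) or (horizontal distance between mag_pad_2_center and pocket_3 below 0.007 m and z of mag_pad_2_center in the frame of pocket_3 below 0.011 m and angle between the x axis of mag_pad_2_center and the x axis of pocket_3, either way round below 0.15 rad and angle between the z axis of mag_pad_2_center and the z axis of pocket_3, either way round below 0.1 rad) or (horizontal distance between mag_pad_2_center and pocket_4 below 0.007 m and z of mag_pad_2_center in the frame of pocket_4 below 0.011 m and angle between the x axis of mag_pad_2_center and the x axis of pocket_4, either way round below 0.15 rad and angle between the z axis of mag_pad_2_center and the z axis of pocket_4, either way round below 0.1 rad) or (horizontal distance between mag_pad_2_center and pocket_5 below 0.007 m and z of mag_pad_2_center in the frame of pocket_5 below 0.011 m and angle between the x axis of mag_pad_2_center and the x axis of pocket_5, either way round below 0.15 rad and angle between the z axis of mag_pad_2_center and the z axis of pocket_5, either way round below 0.1 rad) or (horizontal distance between mag_pad_2_center and pocket_6 below 0.007 m and z of mag_pad_2_center in the frame of pocket_6 below 0.011 m and angle between the x axis of mag_pad_2_center and the x axis of pocket_6, either way round below 0.15 rad and angle between the z axis of mag_pad_2_center and the z axis of pocket_6, either way round below 0.1 rad)) and ((x of mag_pad_3_center in the frame of magazine between -0.012 and 0.012 m and y of mag_pad_3_center in the frame of magazine between -0.012 and 0.012 m) or (horizontal distance between mag_pad_3_center and pocket_1 below 0.007 m and z of mag_pad_3_center in the frame of pocket_1 below 0.011 m and angle between the x axis of mag_pad_3_center and the x axis of pocket_1, either way round below 0.15 rad and angle between the z axis of mag_pad_3_center and the z axis of pocket_1, either way round below 0.1 rad) or (horizontal distance between mag_pad_3_center and pocket_2 below 0.007 m and z of mag_pad_3_center in the frame of pocket_2 below 0.011 m and angle between the x axis of mag_pad_3_center and the x axis of pocket_2, either way round below 0.15 rad and angle between the z axis of mag_pad_3_center and the z axis of pocket_2, either way round below 0.1 rad) or (horizontal distance between mag_pad_3_center and pocket_3 below 0.007 m and z of mag_pad_3_center in the frame of pocket_3 below 0.011 m and angle between the x axis of mag_pad_3_center and the x axis of pocket_3, either way round below 0.15 rad and angle between the z axis of mag_pad_3_center and the z axis of pocket_3, either way round below 0.1 rad) or (horizontal distance between mag_pad_3_center and pocket_4 below 0.007 m and z of mag_pad_3_center in the frame of pocket_4 below 0.011 m and angle between the x axis of mag_pad_3_center and the x axis of pocket_4, either way round below 0.15 rad and angle between the z axis of mag_pad_3_center and the z axis of pocket_4, either way round below 0.1 rad) or (horizontal distance between mag_pad_3_center and pocket_5 below 0.007 m and z of mag_pad_3_center in the frame of pocket_5 below 0.011 m and angle between the x axis of mag_pad_3_center and the x axis of pocket_5, either way round below 0.15 rad and angle between the z axis of mag_pad_3_center and the z axis of pocket_5, either way round below 0.1 rad) or (horizontal distance between mag_pad_3_center and pocket_6 below 0.007 m and z of mag_pad_3_center in the frame of pocket_6 below 0.011 m and angle between the x axis of mag_pad_3_center and the x axis of pocket_6, either way round below 0.15 rad and angle between the z axis of mag_pad_3_center and the z axis of pocket_6, either way round below 0.1 rad)) and ((x of mag_pad_4_center in the frame of magazine between -0.012 and 0.012 m and y of mag_pad_4_center in the frame of magazine between -0.012 and 0.012 m) or (horizontal distance between mag_pad_4_center and pocket_1 below 0.007 m and z of mag_pad_4_center in the frame of pocket_1 below 0.011 m and angle between the x axis of mag_pad_4_center and the x axis of pocket_1, either way round below 0.15 rad and angle between the z axis of mag_pad_4_center and the z axis of pocket_1, either way round below 0.1 rad) or (horizontal distance between mag_pad_4_center and pocket_2 below 0.007 m and z of mag_pad_4_center in the frame of pocket_2 below 0.011 m and angle between the x axis of mag_pad_4_center and the x axis of pocket_2, either way round below 0.15 rad and angle between the z axis of mag_pad_4_center and the z axis of pocket_2, either way round below 0.1 rad) or (horizontal distance between mag_pad_4_center and pocket_3 below 0.007 m and z of mag_pad_4_center in the frame of pocket_3 below 0.011 m and angle between the x axis of mag_pad_4_center and the x axis of pocket_3, either way round below 0.15 rad and angle between the z axis of mag_pad_4_center and the z axis of pocket_3, either way round below 0.1 rad) or (horizontal distance between mag_pad_4_center and pocket_4 below 0.007 m and z of mag_pad_4_center in the frame of pocket_4 below 0.011 m and angle between the x axis of mag_pad_4_center and the x axis of pocket_4, either way round below 0.15 rad and angle between the z axis of mag_pad_4_center and the z axis of pocket_4, either way round below 0.1 rad) or (horizontal distance between mag_pad_4_center and pocket_5 below 0.007 m and z of mag_pad_4_center in the frame of pocket_5 below 0.011 m and angle between the x axis of mag_pad_4_center and the x axis of pocket_5, either way round below 0.15 rad and angle between the z axis of mag_pad_4_center and the z axis of pocket_5, either way round below 0.1 rad) or (horizontal distance between mag_pad_4_center and pocket_6 below 0.007 m and z of mag_pad_4_center in the frame of pocket_6 below 0.011 m and angle between the x axis of mag_pad_4_center and the x axis of pocket_6, either way round below 0.15 rad and angle between the z axis of mag_pad_4_center and the z axis of pocket_6, either way round below 0.1 rad)) and distance of each of tray_pad_1_center, tray_pad_2_center, tray_pad_3_center, tray_pad_4_center, tray_pad_5_center from where it was at the start of the episode below 0.012 m and x of white_pad_center in the frame of blue_box between -0.055 and 0.055 m and y of white_pad_center in the frame of blue_box between -0.045 and 0.045 m and z of white_pad_center in the frame of blue_box below 0.04 m and linear speed of each of bench_pad, mag_pad_1, mag_pad_2, mag_pad_3, mag_pad_4, white_pad below 0.02 m/s and value of joint plunger below 0.003 m); the robot touches nothing.
It fails at once if a pad that already lay in its pocket is taken out or knocked out (distance of any of tray_pad_1_center, tray_pad_2_center, tray_pad_3_center, tray_pad_4_center, tray_pad_5_center from where it was at the start of the episode above 0.02 m).
It fails at once if the oil bottle is tipped over (angle between oil_bottle's own z axis and vertical above 0.6 rad).
Of tray_pad_1, tray_pad_2, tray_pad_3, tray_pad_4, tray_pad_5 only 1 to 2 are there at a start; the rules pass over those that are not, and their reading is None.
At some moment in a run one of bench_pad may be knocked a few centimetres aside while the robot is not near it.
Once in a run the grip may slacken for a moment while it holds something.
It also fails if it takes over 210 s, if anything falls off the work surface, if the arm or the gripper's body presses on something with over 40 N, if the wrist force passes 120 N, or if a joint passes its speed limit or range.

## Working session

There is one attempt and no reset: what is moved stays moved. The work goes in short steps, Python scripts to look and compute and a tool call to move; the robot and the scene stay as the last step left them, time stands still between calls to the robot, and variables do not carry over. Pictures are saved under pics/ and viewed, and the job is handed in when it is done.

Besides the shell and the picture viewer there is one more tool, called after ">>>" by a JSON object that holds its "api" and its "payload", one argument or row to a line. send_rows: Moves the arm, as the interface text tells. Its arguments: {"type":"object","properties":{"plan":{"type":"array","items":{"type":"array","items":{"type":"number"}}}},"required":["plan"]}

```bash
ls; mkdir -p pics
cat > h.py <<'E'
import numpy as np, cv2, json
from rig import env
def cal(n):
    c=env.get_calibration(n); f=192/np.tan(np.radians(c["fovy"])/2)
    K=np.array([[f,0,c["cx"]],[0,f,c["cy"]],[0,0,1]]); return K,np.array(c["dist_coeffs"],float),np.array(c["camera_from_world"])
def ray(n,uv):
    K,d,T=cal(n); p=cv2.undistortPoints(np.array(uv,float).reshape(-1,1,2),K,d).reshape(-1,2)
    R=T[:3,:3];o=-R.T@T[:3,3]; D=np.c_[p,np.ones(len(p))]@R; return o,D
def plane(n,uv,z):
    o,D=ray(n,uv); return o+D*((z-o[2])/D[:,2])[:,None]
def proj(n,P):
    K,d,T=cal(n); return cv2.projectPoints(np.array(P,float).reshape(-1,3),cv2.Rodrigues(T[:3,:3])[0],T[:3,3],K,d)[0].reshape(-1,2)
def shot(n,name):
    im=env.camera(n); cv2.imwrite(f"pics/{name}.png",im[:,:,::-1]); return im
E
python3 - <<'E'
from h import *
for n in ("top","side"):
    im=shot(n,n+"0"); cv2.imwrite(f"pics/{n}0b.png",cv2.resize(im[:,:,::-1],(800,600)))
    K,d,T=cal(n);print(n,K[0,0],d,np.round(-T[:3,:3].T@T[:3,3],3),np.round(T[2,:3],3))
s=env.get_state();print(s["time"],s["position"],s["eef_rot"],s["wrist_force"],s["gripper_width"])
E
```

```text
pics
top 481.54179103852283 [-0.10140134  0.          0.          0.          0.        ] [0.377 0.037 1.621] [ 0.074 -0.006 -0.997]
side 380.00032000132 [0.03348827 0.         0.         0.         0.        ] [0.397 0.566 1.009] [ 0.083 -0.527 -0.846]
0.1 [ 0.14325564 -0.53033961  0.23033123] [-6.19591071e-04  7.93978371e-01 -6.07945064e-01 -8.73039539e-04] [0.28163415 1.45335738 0.17848741] 0.08544976529763201
```

View pics/top0b.png

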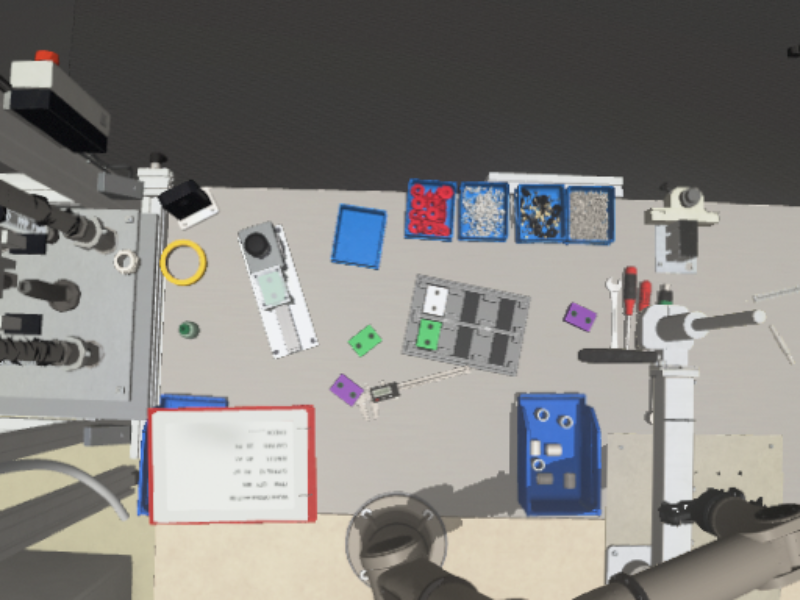

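View pics/side0b.png

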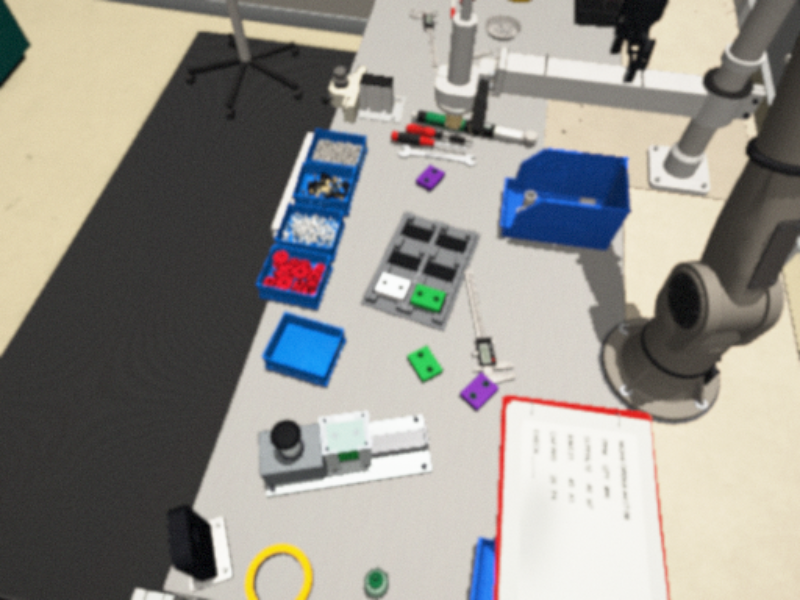

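Top view (800x600): the tray is at (467,325), with the white pad at (435,300) and one green pad at (429,334). The bench pad is green at (365,341). There are purple decoys at (347,390) and (580,317). The empty blue box is at (359,237), the magazine at (275,290), and the bottle at (189,329). Only one green pad is in the tray, so five pockets need filling: the bench pad plus four from the magazine. I'll measure these next.

Run:
```python
from h import *
im=cv2.imread("pics/top0.png")
a=im[130:250,140:240]; b=im[165:250,210:350]
cv2.imwrite("pics/cropmag.png",cv2.resize(a,None,fx=5,fy=5,interpolation=cv2.INTER_CUBIC))
cv2.imwrite("pics/croptray.png",cv2.resize(b,None,fx=5.7,fy=5.7,interpolation=cv2.INTER_CUBIC))
s=cv2.imread("pics/side0.png")
cv2.imwrite("pics/cropmags.png",cv2.resize(s[250:330,155:285],None,fx=6,fy=6,interpolation=cv2.INTER_CUBIC))
cv2.imwrite("pics/croptrays.png",cv2.resize(s[125:270,225:350],None,fx=4,fy=4,interpolation=cv2.INTER_CUBIC))
```

```text
(no output)
```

View pics/cropmag.png

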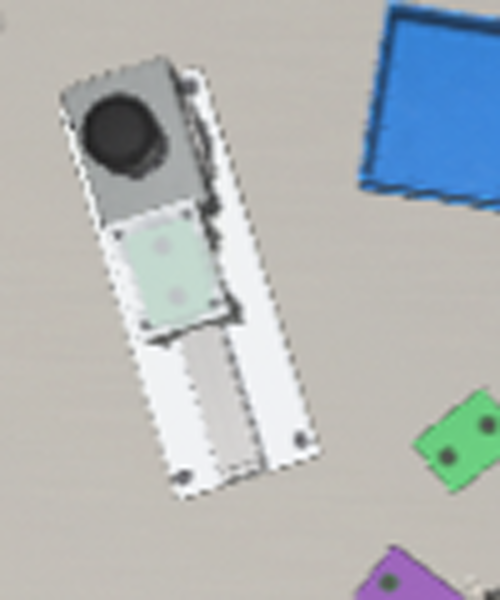

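View pics/croptray.png

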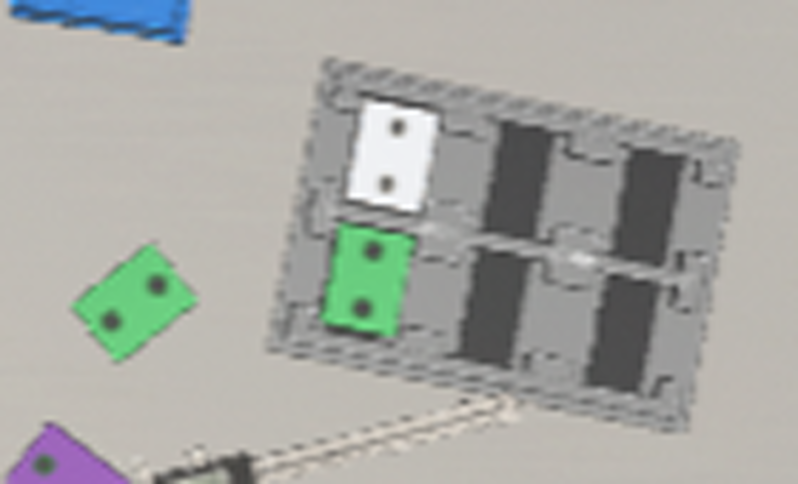

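View pics/cropmags.png

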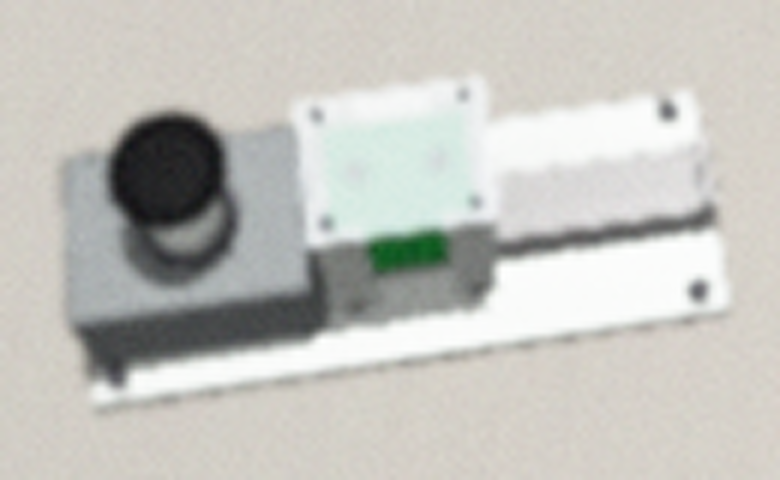

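View pics/croptrays.png

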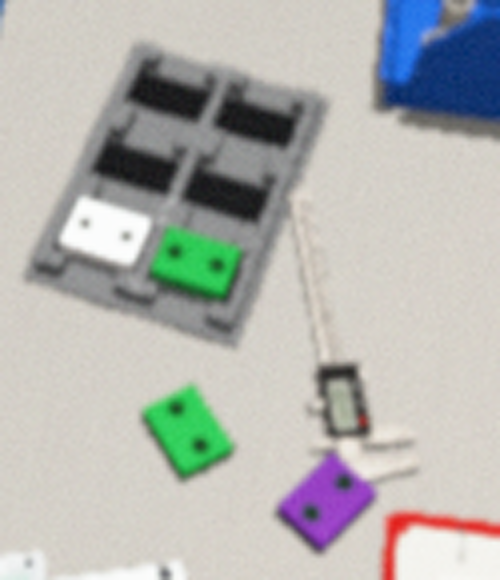

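```bash
cat > m.py <<'E'
from h import *
def blob(im,lo,hi,roi):
    hsv=cv2.cvtColor(np.ascontiguousarray(im),cv2.COLOR_RGB2HSV); m=cv2.inRange(hsv,lo,hi)
    k=np.zeros_like(m); x0,y0,x1,y1=roi; k[y0:y1,x0:x1]=255; m&=k
    m=cv2.morphologyEx(m,cv2.MORPH_CLOSE,np.ones((5,5)))
    n,l,st,c=cv2.connectedComponentsWithStats(m)
    out=[]
    for i in range(1,n):
        if st[i,4]>40:
            cn=cv2.findContours((l==i).astype(np.uint8),cv2.RETR_EXTERNAL,cv2.CHAIN_APPROX_NONE)[0][0]
            out.append((c[i],st[i,4],cn))
    return sorted(out,key=lambda t:-t[1])
def rect(n,cn,z):
    P=plane(n,cn.reshape(-1,2),z)[:,:2]*1000
    r=cv2.minAreaRect(P.astype(np.float32)); return np.round(r[0],1),np.round(r[1],1),round(r[2],1)
G=((50,90,60),(75,255,255))
E
python3 - <<'E'
from m import *
t=cv2.imread("pics/top0.png")[:,:,::-1]; s=cv2.imread("pics/side0.png")[:,:,::-1]
print("green top");
for c,a,cn in blob(t,*G,(210,165,350,250)): print(c,a,rect("top",cn,.024), plane("top",c,.016)[0].round(4), plane("top",c,.028)[0].round(4))
print("green side")
for c,a,cn in blob(s,*G,(225,125,350,270)): print(c,a,rect("side",cn,.02), plane("side",c,.012)[0].round(4), plane("side",c,.024)[0].round(4))
W=((0,0,215),(180,40,255))
print("white")
for c,a,cn in blob(t,*W,(265,178,300,205)): print(c,a,rect("top",cn,.028),plane("top",c,.028)[0].round(4))
for c,a,cn in blob(s,*W,(235,170,270,195)): print(c,a,rect("side",cn,.026),plane("side",c,.026)[0].round(4))
D=((0,0,0),(180,255,100))
print("dark pockets")
for c,a,cn in blob(t,*D,(285,180,345,240))[:4]: print(c,a,rect("top",cn,.012),plane("top",c,.012)[0].round(4))
tc=np.array([(325,58),(742,142),(688,432),(268,350)])/5.7+[210,165]-.5
P=plane("top",tc,.02);print("tray",P.round(4),P.mean(0).round(4),np.linalg.norm(np.diff(P,axis=0),axis=1))
sc=np.array([(140,42),(327,100),(237,345),(27,280)])/4+[225,125]-.5
P=plane("side",sc,np.array(.01));print("trayside",P.round(4),P.mean(0).round(4))
print("box")
for n,i,roi in (("top",t,(205,125,255,180)),("side",s,(165,195,225,250))):
  for c,a,cn in blob(i,(95,80,60),(125,255,255),roi)[:1]: print(n,c,a,rect(n,cn,.048),plane(n,c,.03)[0].round(4))
print("knob")
kt=np.array([[120,133]])/5+[140,130]-.4; ks=np.array([[167,166]])/6+[155,250]-.4
for z in (.135,.14,.147): print(z,plane("top",kt,z)[0].round(4),plane("side",ks,z)[0].round(4))
mc=np.array([(205,70),(320,452),(180,498)])/5+[140,130]-.4
print("base top",plane("top",mc,.01).round(4))
ms=np.array([(690,92),(730,308),(95,408)])/6+[155,250]-.4
print("base side",plane("side",ms,.01).round(4))
cc=np.array([(107,230),(195,203),(233,312),(147,340)])/5+[140,130]-.4
P=plane("top",cc,.115);print("cover top",P.round(4),P.mean(0).round(4))
cc=np.array([(293,102),(482,78),(494,217),(310,245)])/6+[155,250]-.4
P=plane("side",cc,.115);print("cover side",P.round(4),P.mean(0).round(4))
print("rail end"); rt=np.array([(182,345),(230,330),(267,465),(220,482)])/5+[140,130]-.4
print(plane("top",rt,.04).round(4))
E
```

```text
green top
[273.88461538 213.56837607] 234 (array([447.8, -57.2]), array([43.7, 58.8]), 80.0) [ 0.4482 -0.0573  0.016 ] [ 0.4477 -0.0566  0.028 ]
[233.02164502 217.63636364] 231 (array([430.8,  78.4]), array([43. , 58.5]), 40.2) [0.4311 0.0786 0.016 ] [0.4307 0.0783 0.028 ]
green side
[271.48805461 232.51877133] 293 (array([428.8,  83.4]), array([44.5, 59.2]), 39.7) [0.429  0.0799 0.012 ] [0.4286 0.0857 0.024 ]
[273.54794521 190.54794521] 292 (array([445.6, -58.8]), array([52.6, 63.4]), 79.4) [ 0.4456 -0.0632  0.012 ] [ 0.4451 -0.0557  0.024 ]
white
[278.46330275 191.9266055 ] 218 (array([520.1, -70.8]), array([41.8, 57.7]), 80.0) [ 0.52   -0.0703  0.028 ]
[251.05084746 182.28389831] 236 (array([518.1, -71.1]), array([46.1, 58.8]), 78.9) [ 0.5182 -0.0712  0.026 ]
dark pockets
[321.72805139 211.44539615] 467 (array([ 458.7, -222.3]), array([ 60.3, 144.5]), 87.7) [ 0.4596 -0.2182  0.012 ]
[298.77857143 207.18333333] 420 (array([ 470. , -144.6]), array([ 47.3, 144.5]), 77.4) [ 0.4719 -0.1406  0.012 ]
tray [[ 5.777e-01 -2.960e-02  2.000e-02]
 [ 5.347e-01 -2.765e-01  2.000e-02]
 [ 3.637e-0
[... 489 characters left out ...]
 0.03  ]
knob
0.135 [0.6131 0.2978 0.135 ] [0.6133 0.294  0.135 ]
0.14 [0.6123 0.2969 0.14  ] [0.6121 0.2956 0.14  ]
0.147 [0.6112 0.2957 0.147 ] [0.6103 0.2977 0.147 ]
base top [[0.6775 0.2637 0.01  ]
 [0.4208 0.177  0.01  ]
 [0.3875 0.2698 0.01  ]]
base side [[0.4184 0.1774 0.01  ]
 [0.3852 0.2718 0.01  ]
 [0.644  0.3625 0.01  ]]
cover top [[0.5543 0.307  0.115 ]
 [0.5728 0.252  0.115 ]
 [0.5044 0.2254 0.115 ]
 [0.4854 0.279  0.115 ]] [0.5292 0.2659 0.115 ]
cover side [[0.5754 0.2524 0.115 ]
 [0.5016 0.2281 0.115 ]
 [0.4846 0.2843 0.115 ]
 [0.5537 0.3086 0.115 ]] [0.5288 0.2683 0.115 ]
rail end
[[0.488  0.2677 0.04  ]
 [0.4988 0.2364 0.04  ]
 [0.4105 0.2089 0.04  ]
 [0.3986 0.2395 0.04  ]]
```

```bash
cat > d.py <<'E'
import sys; from h import *
def st(): 
    s=env.get_state(); w,x,y,z=s["eef_rot"]
    ang=np.degrees(np.arctan2(2*(x*y+w*z),1-2*(y*y+z*z)))
    zx=[2*(x*z+w*y),2*(y*z-w*x),1-2*(x*x+y*y)]
    return s,np.array(s["position"]),ang,zx
def delta(t,a):
    s,p,ang,zx=st(); d=(np.array(t)-p)*100; r=(a-ang+90)%180-90
    print("t %.1f pos"%s["time"],p.round(4),"ang %.1f"%ang,"zax",np.round(zx,3),"F",np.round(s["wrist_force"],1),"w %.4f"%s["gripper_width"],"j7 %.2f"%s["joint_positions"][6])
    print("delta cm",d.round(2),"rz",round(r,1))
if __name__=="__main__":
    v=list(map(float,sys.argv[1:])); delta(v[:3],v[3])
E
python3 d.py .519 -.0705 .10 -100
```

```text
t 0.1 pos [ 0.1433 -0.5303  0.2303] ang -74.9 zax [-0.001  0.002 -1.   ] F [0.3 1.5 0.2] w 0.0854 j7 -0.03
delta cm [ 37.57  45.98 -13.03] rz -25.1
```

>>> {"api": "send_rows", "payload": {
  "plan": [
    [0, 0, -4, 9, 11, 1, 1],
    [0, 0, -8, 14, 18, 1, 0.65],
    [0, 0, -12, 19, 24, 1, 0.65],
    [0, 0, -16, 24, 30, 1, 0.65],
    [0, 0, -20, 29, 36, 0, 0.65],
    [0, 0, -25, 34, 42, -4, 0.65],
    [0, 0, -25.1, 37.6, 46, -8, 0.65],
    [0, 0, -25.1, 37.6, 46, -13, 0.65],
    [0, 0, -25.1, 37.6, 46, -13, 0.65],
    [0, 0, -25.1, 37.6, 46, -13, 0.65],
    [0, 0, -25.1, 37.6, 46, -13, 0.65],
    [0, 0, -25.1, 37.6, 46, -13, 0.65],
    [0, 0, -25.1, 37.6, 46, -13, 0.65],
    [0, 0, -25.1, 37.6, 46, -13, 0.65]
  ]
}}

```text
time: 1.5
position: [0.5193, -0.0654, 0.0982]
eef_rot: [0.001, -0.646, 0.764, 0.003]
wrist_force: [-0.8, 0.1, 0.6]
gripper_width: 0.0555
```

```bash
python3 d.py .519 -.0705 .008 -100
python3 - <<'E'
from h import *
for n,r in (("top",(215,150,335,240)),("side",(190,110,320,210))):
    im=shot(n,n+"1"); x0,y0,x1,y1=r; c=im[y0:y1,x0:x1,::-1]
    cv2.imwrite(f"pics/{n}1c.png",cv2.resize(c,None,fx=5,fy=5,interpolation=cv2.INTER_CUBIC))
E
```

```text
t 1.5 pos [ 0.5193 -0.0654  0.0982] ang -99.6 zax [-0.003  0.006 -1.   ] F [-0.8  0.1  0.6] w 0.0555 j7 -1.78
delta cm [-0.03 -0.51 -9.02] rz -0.4
```

View pics/side1c.png

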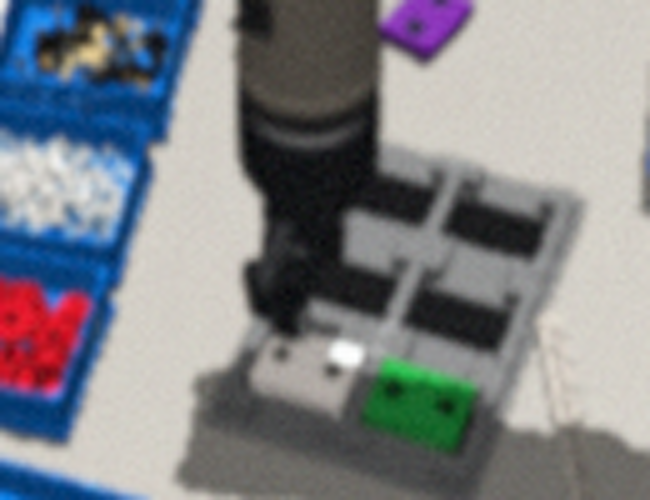

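Side view: the open gripper is above the white pad, which is at crop (305,375) next to the green one at (420,405). Reached y is 5 mm off the target, so I'll correct it in the descent.

>>> {"api": "send_rows", "payload": {
  "plan": [
    [0, 0, -0.4, 0, -0.5, -2, 0.65],
    [0, 0, -0.4, 0, -0.5, -3, 0.65],
    [0, 0, -0.4, 0, -0.5, -4, 0.65],
    [0, 0, -0.4, 0, -0.5, -4, 0.65]
  ]
}}

```text
time: 2.0
position: [0.517, -0.0765, 0.0587]
eef_rot: [-0.001, -0.64, 0.768, 0.002]
wrist_force: [-0.4, -0.2, -0.3]
gripper_width: 0.0555
```

```bash
python3 d.py .519 -.0705 .008 -100
```

```text
t 2.0 pos [ 0.517  -0.0765  0.0587] ang -100.4 zax [-0.005  0.002 -1.   ] F [-0.4 -0.2 -0.3] w 0.0555 j7 -1.79
delta cm [ 0.2   0.6  -5.07] rz 0.4
```

Run:
```python
from d import *
for i in range(6):
    env.camera("top"); s,p,a,z=st(); print(s["time"],p.round(4),round(a,2),np.round(s["qvel"],3).max())
```

```text
2.05 [ 0.5178 -0.0761  0.0594] -100.39 0.002
2.1 [ 0.5185 -0.0759  0.06  ] -100.37 0.001
2.15 [ 0.5189 -0.0757  0.0603] -100.35 -0.001
2.2 [ 0.5192 -0.0757  0.0605] -100.34 0.002
2.25 [ 0.5192 -0.0756  0.0605] -100.33 0.002
2.3 [ 0.5192 -0.0756  0.0604] -100.33 0.002
```

>>> {"api": "send_rows", "payload": {
  "plan": [
    [0, 0, 0.3, 0, 0.5, 0, 0.65],
    [0, 0, 0.3, 0, 0.5, -1, 0.65],
    [0, 0, 0.3, 0, 0.5, -2.5, 0.65],
    [0, 0, 0.3, 0, 0.5, -3.5, 0.65],
    [0, 0, 0.3, 0, 0.5, -4.5, 0.65],
    [0, 0, 0.3, 0, 0.5, -5.1, 0.65],
    [0, 0, 0.3, 0, 0.5, -5.1, 0.65],
    [0, 0, 0.3, 0, 0.5, -5.1, 0.65],
    [0, 0, 0.3, 0, 0.5, -5.1, 0.65],
    [0, 0, 0.3, 0, 0.5, -5.1, 0.65]
  ]
}}

```text
time: 3.3
position: [0.5197, -0.0706, 0.01]
eef_rot: [0.001, -0.643, 0.766, 0.0]
wrist_force: [-0.4, -0.4, -0.7]
gripper_width: 0.0554
```

>>> {"api": "send_rows", "payload": {
  "plan": [
    [0, 0, 0, 0, 0, -0.2, 0],
    [0, 0, 0, 0, 0, -0.2, 0],
    [0, 0, 0, 0, 0, -0.2, 0],
    [0, 0, 0, 0, 0, -0.2, 0],
    [0, 0, 0, 0, 0, 1, 0],
    [0, 0, 0, 0, 0, 3, 0],
    [0, 0, 0, 0, 0, 6, 0],
    [0, 0, 0, 0, 0, 9, 0],
    [0, 0, 0, 0, 0, 10, 0],
    [0, 0, 0, 0, 0, 10, 0]
  ]
}}

```text
time: 4.3
position: [0.5211, -0.0708, 0.1118]
eef_rot: [0.002, -0.642, 0.766, -0.001]
wrist_force: [-0.3, 0.0, -0.4]
gripper_width: 0.0428
```

```bash
python3 d.py .650 .098 .11 -100;  python3 - <<'E'
from h import *
for n,r in (("top",(215,130,335,220)),("side",(190,110,320,210))):
    im=shot(n,n+"2"); x0,y0,x1,y1=r; c=im[y0:y1,x0:x1,::-1]
    cv2.imwrite(f"pics/{n}2c.png",cv2.resize(c,None,fx=5,fy=5,interpolation=cv2.INTER_CUBIC))
E
python3 d.py .650 .098 .11 -100
```

```text
t 4.3 pos [ 0.5211 -0.0708  0.1118] ang -100.0 zax [ 0.005  0.001 -1.   ] F [-0.3  0.  -0.4] w 0.0428 j7 -1.78
delta cm [12.89 16.88 -0.18] rz 0.0
t 4.4 pos [ 0.5188 -0.0707  0.1091] ang -100.0 zax [-0.001  0.001 -1.   ] F [-0.1 -0.2  0.5] w 0.0429 j7 -1.78
delta cm [13.12 16.87  0.09] rz 0.0
```

View pics/side2c.png

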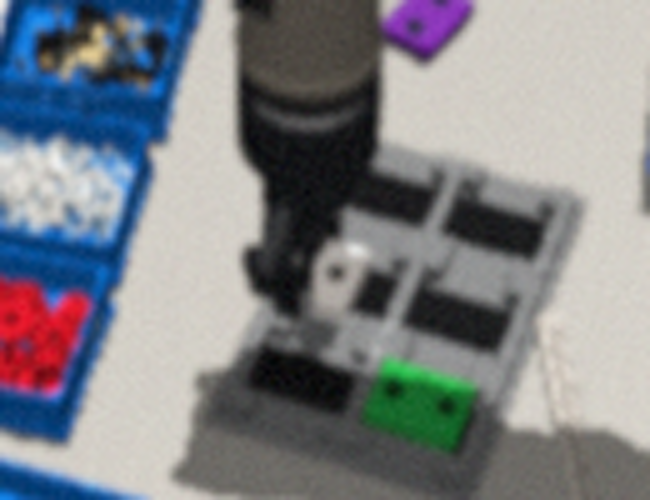

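>>> {"api": "send_rows", "payload": {
  "plan": [
    [0, 0, 0, 2.5, 3, 0, 0],
    [0, 0, 0, 5, 6.5, 0, 0],
    [0, 0, 0, 8, 10, 0, 0],
    [0, 0, 0, 11, 14, 0, 0],
    [0, 0, 0, 13.1, 16.9, 0, 0],
    [0, 0, 0, 13.1, 16.9, 0, 0],
    [0, 0, 0, 13.1, 16.9, -3, 0],
    [0, 0, 0, 13.1, 16.9, -6, 0],
    [0, 0, 0, 13.1, 16.9, -8, 0],
    [0, 0, 0, 13.1, 16.9, -8.8, 0],
    [0, 0, 0, 13.1, 16.9, -8.8, 0],
    [0, 0, 0, 13.1, 16.9, -8.8, 0],
    [0, 0, 0, 13.1, 16.9, -8.8, 0.65],
    [0, 0, 0, 13.1, 16.9, -8.8, 0.65],
    [0, 0, 0, 13.1, 16.9, -8.8, 0.65],
    [0, 0, 0, 13.1, 16.9, -6, 0.65],
    [0, 0, 0, 13.1, 16.9, -2, 0.65],
    [0, 0, 0, 13.1, 16.9, 2, 0.65],
    [0, 0, 0, 13.1, 16.9, 6, 0.65],
    [0, 0, 0, 13.1, 16.9, 6, 0.65]
  ]
}}

```text
time: 6.4
position: [0.6542, 0.0999, 0.1777]
eef_rot: [0.007, -0.642, 0.766, -0.003]
wrist_force: [-0.2, -0.1, 0.8]
gripper_width: 0.0555
```

```bash
python3 - <<'E'
from m import *
t=shot("top","top3"); s=shot("side","side3")
cv2.imwrite("pics/side3b.png",cv2.resize(s[:,:,::-1],(800,600)))
cv2.imwrite("pics/top3b.png",cv2.resize(t[:,:,::-1],(800,600)))
for c,a,cn in blob(t,*G,(210,165,350,250)): print(c,a,rect("top",cn,.016))
for c,a,cn in blob(s,*G,(225,125,350,270)): print(c,a,rect("side",cn,.012))
E
python3 d.py .430 .080 .10 -140
```

```text
[276.70833333 212.225     ] 120 (array([447.9, -59. ]), array([41.3, 59. ]), 80.2)
[229.0989011  219.16483516] 91 (array([424. ,  86.7]), array([40.7, 33.3]), 38.5)
[271.44370861 232.29470199] 302 (array([429.6,  78.7]), array([45.6, 61.3]), 38.8)
[273.57093426 190.5017301 ] 289 (array([445.9, -63.7]), array([53. , 63.5]), 78.9)
t 6.5 pos [0.6507 0.0987 0.1712] ang -100.0 zax [ 0.003  0.002 -1.   ] F [-0.7  0.4 -1. ] w 0.0557 j7 -2.07
delta cm [-22.07  -1.87  -7.12] rz -40.0
```

View pics/side3b.png

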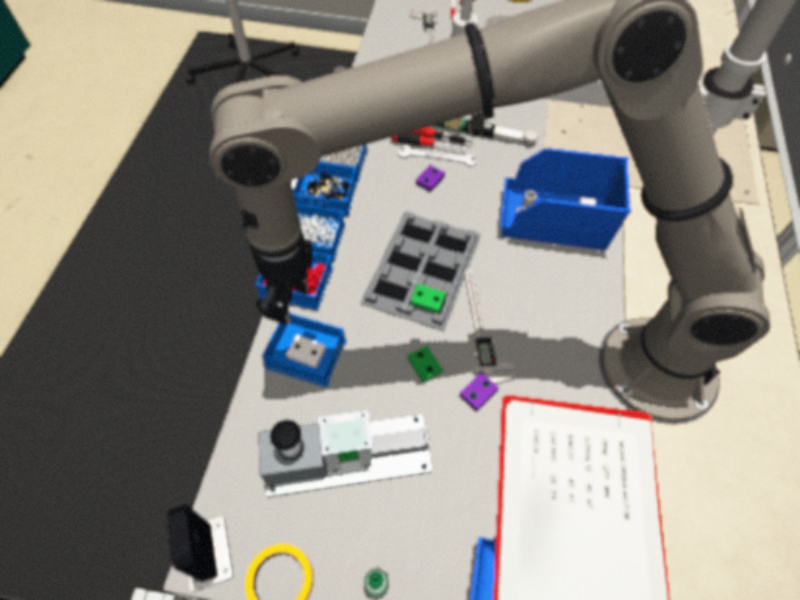

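View pics/top3b.png

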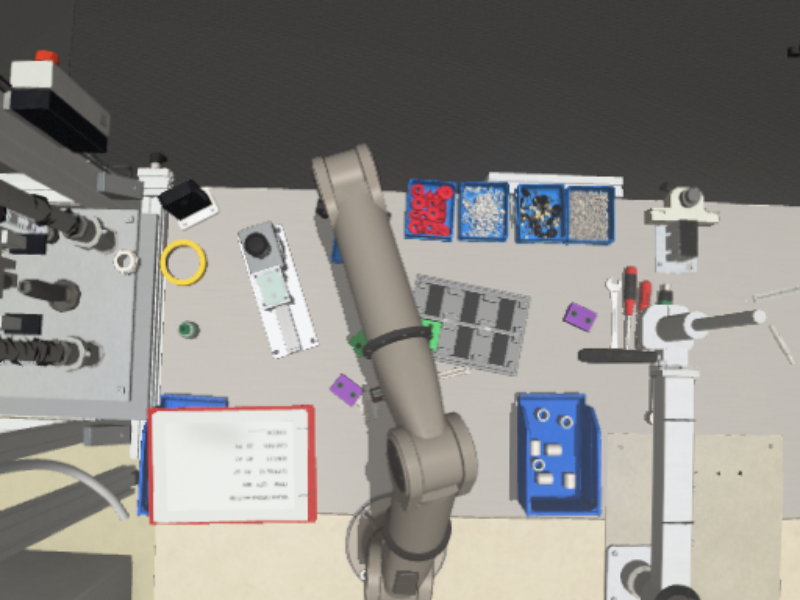

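The side view shows the white pad in the blue box at (305,348). Three pad-shaped things are loose on the bench: green (425,363), purple (480,391) and purple (430,178). Only the green one fits, and the earlier enlarged crop confirmed it. It hasn't moved, with its centroid unchanged at (271.4,232.3).

>>> {"api": "send_rows", "payload": {
  "plan": [
    [0, 0, -8, -4, 0, 0, 0.8],
    [0, 0, -16, -8, -0.5, 0, 0.8],
    [0, 0, -24, -12, -1, -2, 0.8],
    [0, 0, -32, -16, -1.5, -4, 0.8],
    [0, 0, -40, -20, -1.9, -6, 0.8],
    [0, 0, -40, -22.1, -1.9, -10, 0.8],
    [0, 0, -40, -22.1, -1.9, -12, 0.8],
    [0, 0, -40, -22.1, -1.9, -12, 0.8],
    [0, 0, -40, -22.1, -1.9, -12, 0.8],
    [0, 0, -40, -22.1, -1.9, -12, 0.8]
  ]
}}

```text
time: 7.5
position: [0.4314, 0.08, 0.0523]
eef_rot: [0.003, -0.342, 0.94, -0.001]
wrist_force: [0.1, -1.0, -0.2]
gripper_width: 0.068
```

```bash
python3 - <<'E'
from m import *
s=shot("side","side4"); s=s
cv2.imwrite("pics/side4c.png",cv2.resize(s[190:290,210:340,::-1],None,fx=5,fy=5,interpolation=cv2.INTER_CUBIC))
for c,a,cn in blob(s,*G,(225,125,350,270)): print(c,a,rect("side",cn,.012))
E
python3 d.py .430 .0795 .004 -140.5
```

```text
[272.00347222 232.65972222] 288 (array([430.6,  78.1]), array([45.8, 66.2]), 41.5)
t 7.5 pos [0.4315 0.08   0.0524] ang -140.1 zax [ 0.007  0.    -1.   ] F [-0.8 -0.1  0.4] w 0.0686 j7 -2.78
delta cm [-0.15 -0.05 -4.84] rz -0.4
```

View pics/side4c.png

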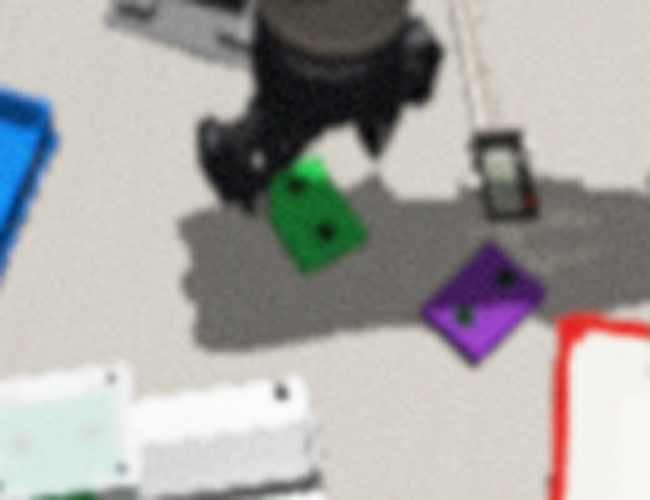

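The jaws straddle the green pad at crop (315,215), and the purple one at (485,300) stays clear.

>>> {"api": "send_rows", "payload": {
  "plan": [
    [0, 0, -0.4, -0.15, 0, -1.5, 0.8],
    [0, 0, -0.4, -0.15, 0, -3, 0.8],
    [0, 0, -0.4, -0.15, 0, -4.3, 0.8],
    [0, 0, -0.4, -0.15, 0, -4.7, 0.8],
    [0, 0, -0.4, -0.15, 0, -4.7, 0.8],
    [0, 0, -0.4, -0.15, 0, -4.7, 0.8],
    [0, 0, -0.4, -0.15, 0, -4.7, 0],
    [0, 0, -0.4, -0.15, 0, -4.7, 0],
    [0, 0, -0.4, -0.15, 0, -4.7, 0],
    [0, 0, -0.4, -0.15, 0, -4.7, 0],
    [0, 0, -0.4, -0.15, 0, -4, 0],
    [0, 0, -0.4, -0.15, 0, -1, 0],
    [0, 0, -0.4, -0.15, 0, 2, 0],
    [0, 0, -0.4, -0.15, 0, 4, 0],
    [0, 0, -0.4, -0.15, 0, 4, 0],
    [0, 0, -0.4, -0.15, 0, 4, 0],
    [0, 0, -0.4, -0.15, 0, 4, 0]
  ]
}}

```text
time: 9.25
position: [0.4289, 0.0797, 0.0913]
eef_rot: [0.002, -0.338, 0.941, -0.001]
wrist_force: [-0.8, 0.1, -0.6]
gripper_width: 0.042
```

```bash
python3 d.py .519 -.069 .08 -100
```

```text
t 9.2 pos [0.4289 0.0797 0.0913] ang -140.5 zax [ 0.004 -0.    -1.   ] F [-0.8  0.1 -0.6] w 0.0420 j7 -2.76
delta cm [  9.01 -14.87  -1.13] rz 40.5
```

Run:
```python
from h import *
for n,f,roi in (("top","top0",(285,180,345,240)),("top","top3",(280,175,345,240)),("side","side3",(232,130,310,210)),("side","side0",(232,130,310,210))):
    g=cv2.cvtColor(cv2.imread(f"pics/{f}.png"),cv2.COLOR_BGR2GRAY); x0,y0,x1,y1=roi
    m=np.zeros_like(g); m[y0:y1,x0:x1]=(g[y0:y1,x0:x1]<90)*255
    k,l,s,c=cv2.connectedComponentsWithStats(m,connectivity=4)
    print(f)
    for i in range(1,k):
        if s[i,4]>50:
            cn=cv2.findContours((l==i).astype(np.uint8),0,1)[0][0]
            r=cv2.minAreaRect((plane(n,cn.reshape(-1,2),.012)[:,:2]*1000).astype(np.float32))
            print(c[i].round(1),s[i,4],plane(n,c[i],.012)[0].round(4),np.round(r[0],1),np.round(r[1],1),round(r[2],1))
C=np.array([.4693,-.139]);th=np.radians(-10);X=np.array([np.cos(th),np.sin(th)]);Y=np.array([-X[1],X[0]])
for a in(1,-1):
    print([ (C+.038*a*X+.078*b*Y).round(4) for b in (1,0,-1)])
```

```text
top0
[300.4 196.2] 176 [ 0.5089 -0.1456  0.012 ] [ 509.1 -145.7] [29.7 65.7] 79.8
[323.2 200.7] 178 [ 0.4959 -0.2227  0.012 ] [ 495.8 -222.5] [30.5 65.6] 80.2
[296.1 218.5] 179 [ 0.4338 -0.1322  0.012 ] [ 433.7 -132. ] [31.7 66.8] 77.1
[318.8 223.1] 175 [ 0.4202 -0.209   0.012 ] [ 420.4 -208.9] [30.4 65.3] 79.5
top3
[281.1 189.9] 51 [ 0.5286 -0.0799  0.012 ] [521.1 -76.8] [13.2 65.5] 79.3
[300.4 196.2] 176 [ 0.5089 -0.1456  0.012 ] [ 509.1 -145.7] [29.7 65.7] 79.8
[323.1 200.6] 174 [ 0.4962 -0.2224  0.012 ] [ 495.8 -222.4] [30.3 65.6] 80.2
[296.1 218.5] 179 [ 0.4338 -0.1322  0.012 ] [ 434.2 -131.1] [32.8 65.9] 79.7
[318.7 223.2] 172 [ 0.4199 -0.2087  0.012 ] [ 420.5 -208.6] [29.7 65.3] 79.6
side3
[266.5 148.1] 177 [ 0.4949 -0.2242  0.012 ] [ 494.  -227.7] [47.4 63.6] 77.6
[288.5 154.6] 183 [ 0.4192 -0.211   0.012 ] [ 417.7 -214.3] [47.5 64.3] 78.9
[258.4 165.9] 194 [ 0.5087 -0.1471  0.012 ] [ 507.  -150.7] [46.5 63.9] 79.6
[281.  172.8] 194 [ 0.4328 -0.1339  0.012 ] [ 431.6 -138.1] [46.7 64.3] 78.2
[249.4 185. ] 201 [ 0.523  -0.0693  0.012 ] [520.9 -72.6] [46.3 63.7] 77.4
[273.5 196.6] 59 [ 0.4423 -0.0415  0.012 ] [440.5 -43.1] [66.1 31.1] 17.2
side0
[266.4 148. ] 178 [ 0.4954 -0.2244  0.012 ] [ 493.8 -228.3] [48.8 63.6] 77.6
[288.6 154.6] 185 [ 0.4188 -0.2111  0.012 ] [ 417.7 -214.3] [47.5 64.3] 78.9
[258.6 165.9] 198 [ 0.508  -0.1471  0.012 ] [ 506.7 -150.9] [49.6 64.4] 78.3
[281.  172.8] 196 [ 0.4327 -0.134   0.012 ] [ 431.6 -138.1] [46.7 64.3] 78.2
[271.6 196.8] 52 [ 0.4479 -0.0396  0.012 ] [446.1 -40.6] [60.3 15.7] 0.3
[array([ 0.5203, -0.0688]), array([ 0.5067, -0.1456]), array([ 0.4932, -0.2224])]
[array([ 0.4454, -0.0556]), array([ 0.4319, -0.1324]), array([ 0.4183, -0.2092])]
```

>>> {"api": "send_rows", "payload": {
  "plan": [
    [0, 0, 8, 2, -3, 0, 0],
    [0, 0, 16, 4, -6, 0, 0],
    [0, 0, 24, 6, -9, 0, 0],
    [0, 0, 32, 8, -12, 0, 0],
    [0, 0, 40.5, 9.1, -14.8, 0, 0],
    [0, 0, 40.5, 9.1, -14.8, -2, 0],
    [0, 0, 40.5, 9.1, -14.8, -4, 0],
    [0, 0, 40.5, 9.1, -14.8, -4, 0],
    [0, 0, 40.5, 9.1, -14.8, -4, 0],
    [0, 0, 40.5, 9.1, -14.8, -4, 0],
    [0, 0, 40.5, 9.1, -14.8, -4, 0]
  ]
}}

```text
time: 10.35
position: [0.5207, -0.0681, 0.0523]
eef_rot: [0.003, -0.643, 0.766, -0.001]
wrist_force: [0.3, -0.7, -0.8]
gripper_width: 0.0422
```

```bash
python3 - <<'E'
from m import *
s=shot("side","side5")
cv2.imwrite("pics/side5c.png",cv2.resize(s[110:220,200:330,::-1],None,fx=5,fy=5,interpolation=cv2.INTER_CUBIC))
E
python3 d.py .5197 -.0685 .018 -100
```

```text
t 10.4 pos [ 0.5207 -0.0682  0.0523] ang -99.9 zax [ 0.005  0.002 -1.   ] F [-0.1  0.5 -0. ] w 0.0422 j7 -1.79
delta cm [-0.1  -0.03 -3.43] rz -0.1
```

View pics/side5c.png

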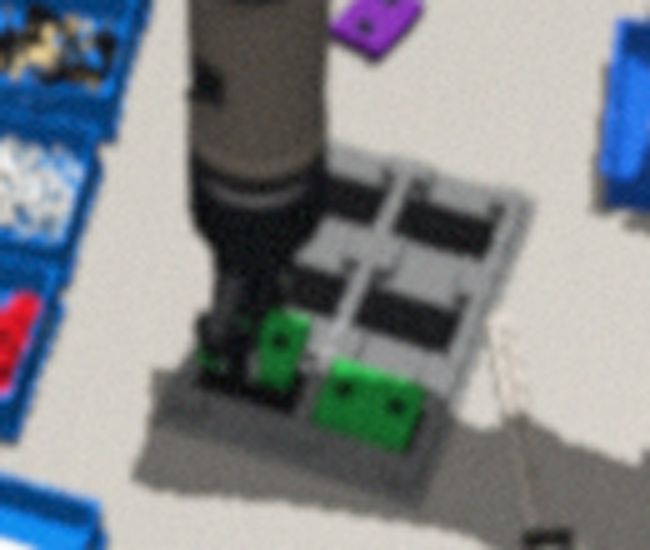

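The green pad is held over the emptied pocket at crop (265,355). Lowering it.

>>> {"api": "send_rows", "payload": {
  "plan": [
    [0, 0, 0, -0.1, 0, -1, 0],
    [0, 0, 0, -0.1, 0, -2, 0],
    [0, 0, 0, -0.1, 0, -2.6, 0],
    [0, 0, 0, -0.1, 0, -3.1, 0],
    [0, 0, 0, -0.1, 0, -3.4, 0],
    [0, 0, 0, -0.1, 0, -3.4, 0],
    [0, 0, 0, -0.1, 0, -3.4, 0]
  ]
}}

```text
time: 11.1
position: [0.52, -0.0681, 0.0186]
eef_rot: [0.003, -0.643, 0.766, -0.001]
wrist_force: [0.4, -1.2, 0.9]
gripper_width: 0.0424
```

No rib contact was felt, so I'll release it and move up and away towards the plunger.

>>> {"api": "send_rows", "payload": {
  "plan": [
    [0, 0, 0, 0, 0, -0.1, 0.6],
    [0, 0, 0, 0, 0, -0.1, 0.6],
    [0, 0, 0, 0, 0, -0.1, 0.6],
    [0, 0, 0, 0, 0, 1, 0.6],
    [0, 0, 0, 0, 0, 4, 0.6],
    [0, 0, 0, 0, 0, 8, 0.6],
    [0, 0, 0, 0, 0, 12, 0.6],
    [0, 0, 4, 1, 4, 16, 0],
    [0, 0, 8, 2, 8, 17, 0],
    [0, 0, 12, 3, 12, 18, 0],
    [0, 0, 16, 4, 16, 18, 0],
    [0, 0, 20, 5, 20, 18, 0],
    [0, 0, 25, 6, 24, 18, 0],
    [0, 0, 29, 7, 28, 18, 0],
    [0, 0, 29, 8, 32, 18, 0],
    [0, 0, 29, 9.2, 36, 17, 0],
    [0, 0, 29, 9.2, 36.4, 15.5, 0],
    [0, 0, 29, 9.2, 36.4, 15.5, 0],
    [0, 0, 29, 9.2, 36.4, 15.5, 0],
    [0, 0, 29, 9.2, 36.4, 15.5, 0]
  ]
}}

```text
time: 13.1
position: [0.6131, 0.2936, 0.1749]
eef_rot: [-0.003, 0.814, -0.581, 0.001]
wrist_force: [0.0, -0.6, 0.5]
gripper_width: 0.0001
```

```bash
python3 - <<'E'
from m import *
s=shot("side","side6");t=shot("top","top6")
cv2.imwrite("pics/side6c.png",cv2.resize(s[125:330,150:330,::-1],None,fx=3.5,fy=2.9,interpolation=cv2.INTER_CUBIC))
for c,a,cn in blob(t,*G,(210,165,350,250)): print(c,a,rect("top",cn,.028))
for c,a,cn in blob(s,*G,(225,125,350,270)): print(c,a,rect("side",cn,.024))
E
python3 d.py .6120 .2957 .147 -71
```

```text
[275.80075901 202.4857685 ] 527 (array([484.8, -62.6]), array([ 44.9, 134.4]), 81.5)
[262.25247525 187.09570957] 606 (array([482.5, -62.2]), array([ 53.3, 137.9]), 80.9)
t 13.2 pos [0.613  0.2941 0.175 ] ang -71.1 zax [ 0.006  0.004 -1.   ] F [ 0.4 -0.3 -0.1] w 0.0004 j7 -1.90
delta cm [-0.1   0.16 -2.8 ] rz 0.1
```

View pics/side6c.png

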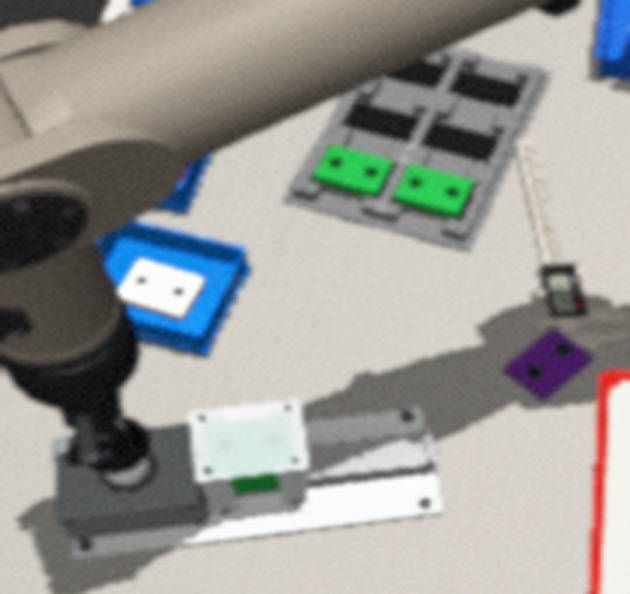

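The bench pad lies in its pocket at crop (352,170) and the white pad is in the box at (160,287). The shut fingers are over the knob, so I'll press the plunger.

>>> {"api": "send_rows", "payload": {
  "plan": [
    [0, 0, 0, -0.1, 0.15, -2, 0],
    [0, 0, 0, -0.1, 0.15, -3, 0],
    [0, 0, 0, -0.1, 0.15, -4, 0],
    [0, 0, 0, -0.1, 0.15, -5, 0],
    [0, 0, 0, -0.1, 0.15, -5.6, 0],
    [0, 0, 0, -0.1, 0.15, -6.1, 0],
    [0, 0, 0, -0.1, 0.15, -6.3, 0],
    [0, 0, 0, -0.1, 0.15, -6.3, 0],
    [0, 0, 0, -0.1, 0.15, -6.3, 0],
    [0, 0, 0, -0.1, 0.15, -6.3, 0]
  ]
}}

```text
time: 14.2
position: [0.6125, 0.2945, 0.1158]
eef_rot: [-0.004, 0.813, -0.582, 0.002]
wrist_force: [-4.5, -2.8, 12.2]
gripper_width: -0.0002
```

```bash
python3 - <<'E'
from m import *
s=shot("side","side7");t=shot("top","top7")
cv2.imwrite("pics/side7c.png",cv2.resize(s[220:330,150:300,::-1],None,fx=5,fy=5,interpolation=cv2.INTER_CUBIC))
for c,a,cn in blob(t,*G,(150,150,215,250)): print(c,a,rect("top",cn,.056))
for c,a,cn in blob(s,*G,(180,250,290,330)): print(c,a,rect("side",cn,.05))
E
python3 d.py .6120 .2957 .115 -71
```

```text
[256.78431373 280.1372549 ] 408 (array([443.3, 239.4]), array([61.7, 46.1]), 19.9)
[222.62790698 290.95348837] 43 (array([524. , 283.7]), array([28.5,  8.9]), 20.1)
t 14.3 pos [0.6125 0.2944 0.1158] ang -71.2 zax [ 0.008  0.004 -1.   ] F [-3.8 -3.1 11.4] w -0.0001 j7 -1.92
delta cm [-0.05  0.13 -0.08] rz 0.2
```

View pics/side7c.png

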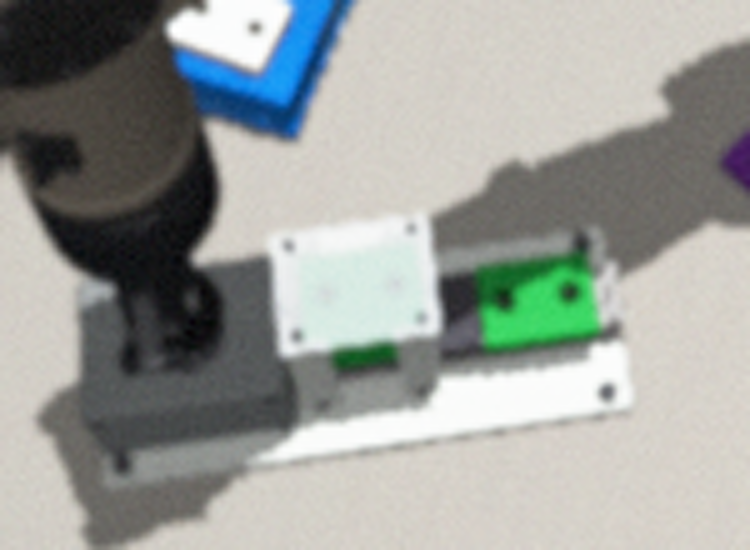

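The pad is pushed out at crop (540,310). I'll press a little further to feel the stop, then let the plunger up.

>>> {"api": "send_rows", "payload": {
  "plan": [
    [0, 0, 0, 0, 0.1, -0.3, 0],
    [0, 0, 0, 0, 0.1, -0.5, 0],
    [0, 0, 0, 0, 0.1, -0.5, 0],
    [0, 0, 0, 0, 0.1, -0.5, 0]
  ]
}}

```text
time: 14.7
position: [0.6125, 0.2945, 0.1152]
eef_rot: [-0.004, 0.813, -0.582, 0.003]
wrist_force: [-5.4, -3.1, 15.0]
gripper_width: -0.0
```

>>> {"api": "send_rows", "payload": {
  "plan": [
    [0, 0, 0, 0, 0, 1, 0],
    [0, 0, 0, 0, 0, 3, 0],
    [0, 0, 0, 0, 0, 5, 0],
    [0, 0, 0, 0, 0, 7, 0],
    [0, 0, 0, -4, -1.4, 7, 0.8],
    [0, 0, 0, -8, -2.8, 7, 0.8],
    [0, 0, 0, -8, -2.8, 7, 0.8],
    [0, 0, 0, -8, -2.8, 7, 0.8],
    [0, 0, 0, -8, -2.8, 7, 0.8],
    [0, 0, 0, -8, -2.8, 7, 0.8]
  ]
}}

```text
time: 15.7
position: [0.5343, 0.2667, 0.1859]
eef_rot: [-0.005, 0.813, -0.583, 0.004]
wrist_force: [0.1, 0.2, 0.5]
gripper_width: 0.0683
```

```bash
cat > pu.py <<'E'
import sys
from m import *
k=sys.argv[1]
s=shot("side","side"+k);t=shot("top","top"+k)
cv2.imwrite(f"pics/side{k}c.png",cv2.resize(s[220:330,150:300,::-1],None,fx=5,fy=5,interpolation=cv2.INTER_CUBIC))
cv2.imwrite(f"pics/top{k}c.png",cv2.resize(t[140:240,130:250,::-1],None,fx=5,fy=5,interpolation=cv2.INTER_CUBIC))
for c,a,cn in blob(t,*G,(150,150,218,250)): print("top",c,a,rect("top",cn,.056),plane("top",c,.056)[0].round(4))
for c,a,cn in blob(s,*G,(180,250,290,330)): print("side",c,a,rect("side",cn,.053),plane("side",c,.053)[0].round(4))
from d import delta
delta((.442,.237,.030),-71)
E
python3 pu.py 8
```

```text
side [258.02278481 279.9721519 ] 395 (array([440.7, 239.8]), array([59.7, 46.1]), 20.4) [0.4403 0.2399 0.053 ]
side [222.5862069  291.56896552] 58 (array([523.4, 286.1]), array([29. , 11.9]), 20.1) [0.5233 0.2861 0.053 ]
t 15.8 pos [0.5338 0.2668 0.1855] ang -71.3 zax [ 0.011  0.004 -1.   ] F [ 0.4  0.7 -0.1] w 0.0685 j7 -1.93
delta cm [ -9.18  -2.98 -15.55] rz 0.3
```

View pics/side8c.png

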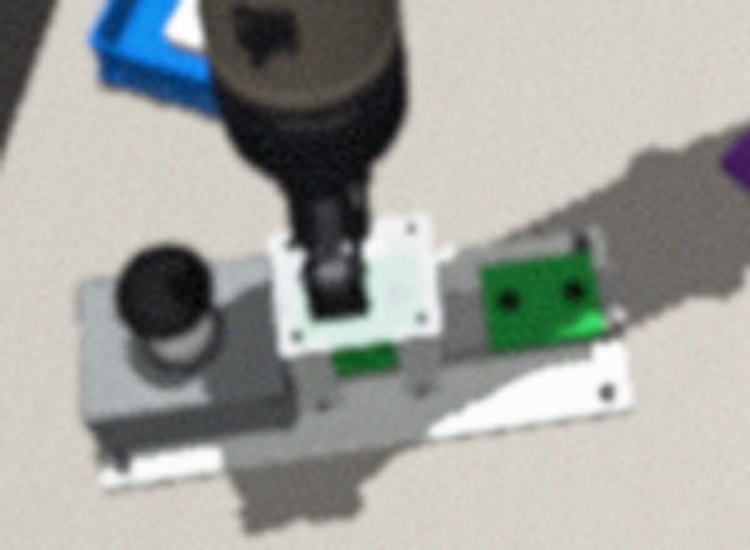

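View pics/top8c.png

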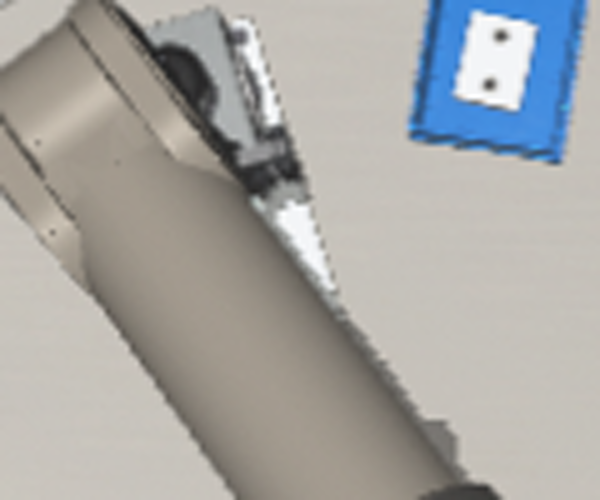

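The plunger is back up at crop (165,290) and the pad stands at (540,300). Going to pick it up.

>>> {"api": "send_rows", "payload": {
  "plan": [
    [-0.2, 0.6, 0.8, -4, -1.3, 0, 0.8],
    [-0.2, 0.6, 0.8, -8, -2.6, 0, 0.8],
    [-0.2, 0.6, 0.8, -9.2, -3, -3, 0.8],
    [-0.2, 0.6, 0.8, -9.2, -3, -7, 0.8],
    [-0.2, 0.6, 0.8, -9.2, -3, -10, 0.8],
    [-0.2, 0.6, 0.8, -9.2, -3, -10, 0.8],
    [-0.2, 0.6, 0.8, -9.2, -3, -10, 0.8],
    [-0.2, 0.6, 0.8, -9.2, -3, -10, 0.8]
  ]
}}

```text
time: 16.6
position: [0.4435, 0.2381, 0.0873]
eef_rot: [-0.002, 0.817, -0.577, 0.001]
wrist_force: [0.8, -0.2, 1.1]
gripper_width: 0.0684
```

```bash
python3 pu.py 9; python3 d.py .4415 .2369 .030 -70.5
```

```text
side [251.07913669 281.64748201] 139 (array([452.3, 245.9]), array([31. , 44.8]), 11.2) [0.4571 0.2476 0.053 ]
side [222.5862069 291.5      ] 58 (array([523.3, 286. ]), array([28.6, 12. ]), 18.8) [0.5233 0.2859 0.053 ]
t 16.7 pos [0.4434 0.2379 0.0873] ang -70.5 zax [ 0.004  0.003 -1.   ] F [-0.3  0.4  0.5] w 0.0685 j7 -1.98
delta cm [-0.14 -0.09 -5.73] rz -0.5
t 16.7 pos [0.4434 0.2379 0.0873] ang -70.5 zax [ 0.004  0.003 -1.   ] F [-0.3  0.4  0.5] w 0.0685 j7 -1.98
delta cm [-0.19 -0.1  -5.73] rz -0.0
```

View pics/side9c.png

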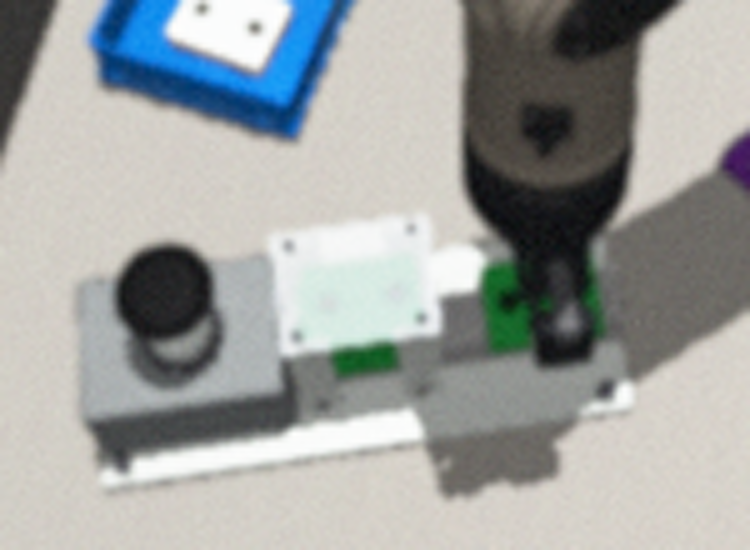

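>>> {"api": "send_rows", "payload": {
  "plan": [
    [0, 0, 0, -0.2, -0.1, -1.5, 0.8],
    [0, 0, 0, -0.2, -0.1, -3, 0.8],
    [0, 0, 0, -0.2, -0.1, -4.5, 0.8],
    [0, 0, 0, -0.2, -0.1, -5.7, 0.8],
    [0, 0, 0, -0.2, -0.1, -5.7, 0.8],
    [0, 0, 0, -0.2, -0.1, -5.7, 0.8],
    [0, 0, 0, -0.2, -0.1, -5.7, 0.8]
  ]
}}

```text
time: 17.4
position: [0.4422, 0.2375, 0.0313]
eef_rot: [-0.003, 0.817, -0.577, 0.001]
wrist_force: [-1.0, -0.7, 0.0]
gripper_width: 0.0685
```

>>> {"api": "send_rows", "payload": {
  "plan": [
    [0, 0, 0, 0, 0, 0, 0],
    [0, 0, 0, 0, 0, 0, 0],
    [0, 0, 0, 0, 0, 0, 0],
    [0, 0, 0, 0, 0, 0, 0],
    [0, 0, 0, 0, 0, 1, 0],
    [0, 0, 0, 0, 0, 4, 0],
    [0, 0, 0, 0, 0, 8, 0],
    [0, 0, 0, 0, 0, 9, 0],
    [0, 0, 0, 0, 0, 9, 0],
    [0, 0, 0, 0, 0, 9, 0],
    [0, 0, 0, 0, 0, 9, 0]
  ]
}}

```text
time: 18.5
position: [0.4409, 0.2365, 0.1195]
eef_rot: [-0.001, 0.817, -0.577, 0.0]
wrist_force: [-0.4, 0.3, 0.7]
gripper_width: 0.0429
```

```bash
python3 d.py .5079 -.1456 .08 -100
```

```text
t 18.5 pos [0.4409 0.2365 0.1195] ang -70.5 zax [ 0.002  0.002 -1.   ] F [-0.4  0.3  0.7] w 0.0429 j7 -1.95
delta cm [  6.7  -38.21  -3.95] rz -29.5
```

>>> {"api": "send_rows", "payload": {
  "plan": [
    [0, 0, -4, 1, -4, 0, 0],
    [0, 0, -8, 1.7, -9, 0, 0],
    [0, 0, -12, 2.5, -14, 0, 0],
    [0, 0, -16, 3.4, -19, 0, 0],
    [0, 0, -20, 4.2, -24, 0, 0],
    [0, 0, -24, 5, -29, 0, 0],
    [0, 0, -29.5, 6, -34, 0, 0],
    [0, 0, -29.5, 6.7, -38.2, -2, 0],
    [0, 0, -29.5, 6.7, -38.2, -5, 0],
    [0, 0, -29.5, 6.7, -38.2, -7, 0],
    [0, 0, -29.5, 6.7, -38.2, -7, 0],
    [0, 0, -29.5, 6.7, -38.2, -7, 0],
    [0, 0, -29.5, 6.7, -38.2, -7, 0],
    [0, 0, -29.5, 6.7, -38.2, -7, 0]
  ]
}}

```text
time: 19.9
position: [0.509, -0.1453, 0.0508]
eef_rot: [0.002, -0.643, 0.766, -0.002]
wrist_force: [0.3, -0.2, -0.8]
gripper_width: 0.0428
```

```bash
cat > pl.py <<'E'
import sys
from h import *
from d import delta
k=sys.argv[1]
s=shot("side","side"+k)
cv2.imwrite(f"pics/side{k}c.png",cv2.resize(s[110:220,200:330,::-1],None,fx=5,fy=5,interpolation=cv2.INTER_CUBIC))
v=list(map(float,sys.argv[2:])); delta(v[:3],v[3])
E
python3 pl.py 10 .5079 -.1456 .006 -100
```

```text
t 19.9 pos [ 0.5089 -0.1454  0.0508] ang -100.0 zax [ 0.005 -0.    -1.   ] F [-0.4 -0.2 -0.7] w 0.0429 j7 -1.63
delta cm [-0.1  -0.02 -4.48] rz -0.0
```

View pics/side10c.png

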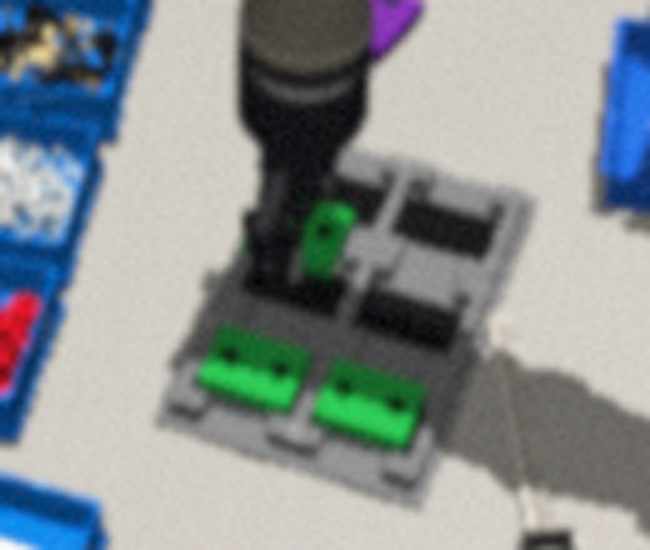

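The first magazine pad hangs over the middle-far pocket at crop (300,290). Lowering carefully.

>>> {"api": "send_rows", "payload": {
  "plan": [
    [0, 0, 0, -0.1, 0, -1, 0],
    [0, 0, 0, -0.1, 0, -2.2, 0],
    [0, 0, 0, -0.1, 0, -3.2, 0],
    [0, 0, 0, -0.1, 0, -4, 0],
    [0, 0, 0, -0.1, 0, -4.4, 0],
    [0, 0, 0, -0.1, 0, -4.4, 0],
    [0, 0, 0, -0.1, 0, -4.4, 0]
  ]
}}

```text
time: 20.65
position: [0.5081, -0.1454, 0.0068]
eef_rot: [0.002, -0.643, 0.766, -0.002]
wrist_force: [-0.0, 0.4, -0.5]
gripper_width: 0.0429
```

>>> {"api": "send_rows", "payload": {
  "plan": [
    [0, 0, 0, 0, 0, 0, 0.6],
    [0, 0, 0, 0, 0, 0, 0.6],
    [0, 0, 0, 0, 0, 0, 0.6],
    [0, 0, 0, 0, 0, 2, 0.6],
    [0, 0, 0, 0, 0, 6, 0.6],
    [0, 0, 0, 0, 0, 11, 0.6],
    [0, 0, 4, 1, 4, 15, 0],
    [0, 0, 8, 2, 8.5, 18, 0],
    [0, 0, 12, 3, 13, 19, 0],
    [0, 0, 16, 4, 17.5, 19, 0],
    [0, 0, 20, 5, 22, 19, 0],
    [0, 0, 24, 6, 26.5, 19, 0],
    [0, 0, 29, 7, 31, 19, 0],
    [0, 0, 29, 8, 35.5, 19, 0],
    [0, 0, 29, 9, 40, 19, 0],
    [0, 0, 29, 10.4, 44, 17.5, 0],
    [0, 0, 29, 10.4, 44.1, 16.8, 0],
    [0, 0, 29, 10.4, 44.1, 16.8, 0],
    [0, 0, 29, 10.4, 44.1, 16.8, 0],
    [0, 0, 29, 10.4, 44.1, 16.8, 0]
  ]
}}

```text
time: 22.65
position: [0.6132, 0.2933, 0.1759]
eef_rot: [-0.003, 0.813, -0.582, 0.002]
wrist_force: [-0.1, 0.3, 0.2]
gripper_width: 0.0002
```

```bash
cat > tr.py <<'E'
import sys
from m import *
from d import delta
k=sys.argv[1]; s=shot("side","side"+k)
cv2.imwrite(f"pics/side{k}c.png",cv2.resize(s[120:330,150:330,::-1],None,fx=3.5,fy=2.85,interpolation=cv2.INTER_CUBIC))
delta((.6122,.2955,.1115),-71)
E
python3 tr.py 11
```

```text
t 22.7 pos [0.6132 0.2935 0.1761] ang -71.1 zax [ 0.007  0.002 -1.   ] F [ 0.4 -0.2 -0.2] w 0.0003 j7 -1.90
delta cm [-0.1   0.2  -6.46] rz 0.1
```

View pics/side11c.png

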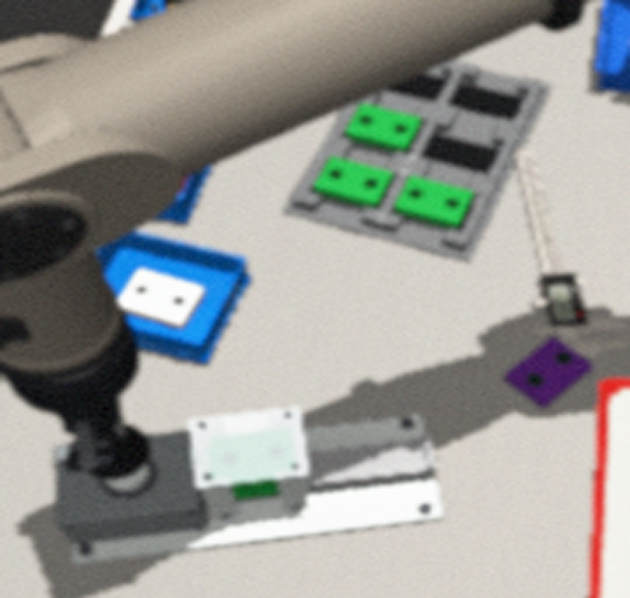

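Three green pads are home, at (383,127), (352,182) and (433,203). Pressing for pad 2.

>>> {"api": "send_rows", "payload": {
  "plan": [
    [0, 0, 0, -0.1, 0.2, -2, 0],
    [0, 0, 0, -0.1, 0.2, -3, 0],
    [0, 0, 0, -0.1, 0.2, -4, 0],
    [0, 0, 0, -0.1, 0.2, -5, 0],
    [0, 0, 0, -0.1, 0.2, -5.6, 0],
    [0, 0, 0, -0.1, 0.2, -6.2, 0],
    [0, 0, 0, -0.1, 0.2, -6.7, 0],
    [0, 0, 0, -0.1, 0.2, -6.9, 0],
    [0, 0, 0, -0.1, 0.2, -6.9, 0],
    [0, 0, 0, -0.1, 0.2, -6.9, 0],
    [0, 0, 0, -0.1, 0.2, -6.9, 0],
    [0, 0, 0, -0.1, 0.2, -6.9, 0]
  ]
}}

```text
time: 23.9
position: [0.6127, 0.2941, 0.115]
eef_rot: [-0.003, 0.813, -0.582, 0.004]
wrist_force: [-9.6, -6.9, 25.9]
gripper_width: -0.0004
```

>>> {"api": "send_rows", "payload": {
  "plan": [
    [0, 0, 0, 0, 0, 1, 0],
    [0, 0, 0, 0, 0, 3, 0],
    [0, 0, 0, 0, 0, 5, 0],
    [0, 0, 0, 0, 0, 7, 0],
    [0, 0, 0, -4, -1.4, 7, 0.8],
    [0, 0, 0, -8, -2.8, 7, 0.8],
    [0, 0, 0, -8, -2.8, 7, 0.8],
    [0, 0, 0, -8, -2.8, 7, 0.8],
    [0, 0, 0, -8, -2.8, 7, 0.8],
    [0, 0, 0, -8, -2.8, 7, 0.8]
  ]
}}

```text
time: 24.9
position: [0.5344, 0.2663, 0.1857]
eef_rot: [-0.004, 0.812, -0.583, 0.004]
wrist_force: [-0.4, 0.4, 0.2]
gripper_width: 0.0684
```

```bash
python3 pu.py 12
```

```text
side [258.72932331 279.9197995 ] 399 (array([438.7, 239.1]), array([59.6, 46.2]), 20.4) [0.4385 0.2394 0.053 ]
side [222.49056604 291.30188679] 53 (array([523.5, 285.5]), array([28.6, 10.9]), 18.7) [0.5237 0.2854 0.053 ]
t 25.0 pos [0.5339 0.2665 0.1853] ang -71.3 zax [ 0.011  0.002 -1.   ] F [-0.2  0.2  0. ] w 0.0682 j7 -1.93
delta cm [ -9.19  -2.95 -15.53] rz 0.3
```

View pics/side12c.png

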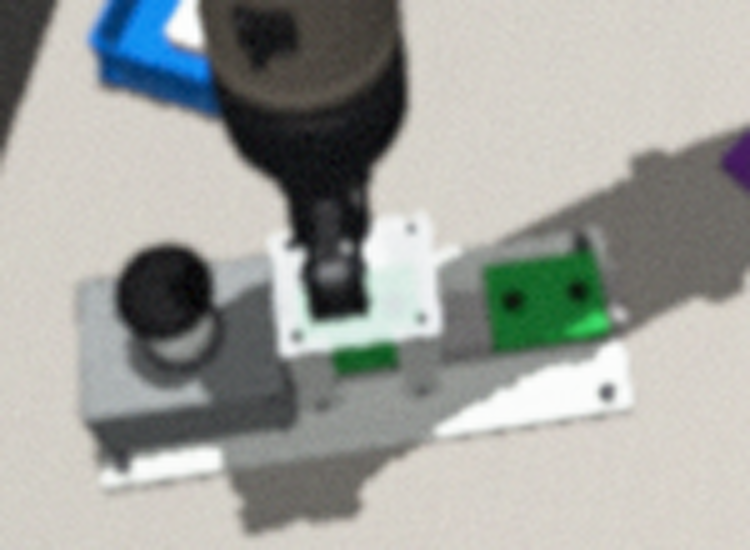

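Pad 2 stands at crop (548,300), about 2 mm farther out than the first, and the plunger is up. This time I'll grip it higher.

>>> {"api": "send_rows", "payload": {
  "plan": [
    [-0.1, 0.6, 0.8, -4, -1.3, 0, 0.8],
    [-0.1, 0.6, 0.8, -8, -2.6, 0, 0.8],
    [-0.1, 0.6, 0.8, -9.4, -3, -3, 0.8],
    [-0.1, 0.6, 0.8, -9.4, -3, -7, 0.8],
    [-0.1, 0.6, 0.8, -9.4, -3, -10, 0.8],
    [-0.1, 0.6, 0.8, -9.4, -3, -10, 0.8],
    [-0.1, 0.6, 0.8, -9.4, -3, -10, 0.8],
    [-0.1, 0.6, 0.8, -9.4, -3, -10, 0.8],
    [-0.1, 0.6, 0.8, -9.4, -3, -10, 0.8]
  ]
}}

```text
time: 25.9
position: [0.4415, 0.2376, 0.0871]
eef_rot: [-0.002, 0.817, -0.577, 0.001]
wrist_force: [-1.2, -0.6, 1.1]
gripper_width: 0.0683
```

```bash
python3 d.py .4398 .2363 .040 -70.5
```

```text
t 25.9 pos [0.4415 0.2376 0.0871] ang -70.5 zax [ 0.004  0.002 -1.   ] F [-1.2 -0.6  1.1] w 0.0683 j7 -1.97
delta cm [-0.17 -0.13 -4.71] rz -0.0
```

>>> {"api": "send_rows", "payload": {
  "plan": [
    [0, 0.1, 0, -0.2, -0.1, -1.5, 0.8],
    [0, 0.1, 0, -0.2, -0.1, -3, 0.8],
    [0, 0.1, 0, -0.2, -0.1, -4.2, 0.8],
    [0, 0.1, 0, -0.2, -0.1, -4.8, 0.8],
    [0, 0.1, 0, -0.2, -0.1, -4.8, 0.8],
    [0, 0.1, 0, -0.2, -0.1, -4.8, 0.8],
    [0, 0.1, 0, -0.2, -0.1, -4.8, 0.8],
    [0, 0.1, 0, -0.2, -0.1, -4.8, 0],
    [0, 0.1, 0, -0.2, -0.1, -4.8, 0],
    [0, 0.1, 0, -0.2, -0.1, -4.8, 0],
    [0, 0.1, 0, -0.2, -0.1, -4.8, 0]
  ]
}}

```text
time: 27.0
position: [0.4401, 0.237, 0.0399]
eef_rot: [-0.002, 0.817, -0.577, 0.001]
wrist_force: [-0.2, -0.2, 5.7]
gripper_width: 0.0426
```

>>> {"api": "send_rows", "payload": {
  "plan": [
    [0, 0, 0, 0, 0, 1, 0],
    [0, 0, 0, 0, 0, 4, 0],
    [0, 0, 0, 0, 0, 7, 0],
    [0, 0, 0, 0, 0, 8, 0],
    [0, 0, 0, 0, 0, 8, 0],
    [0, 0, 0, 0, 0, 8, 0],
    [0, 0, 0, 0, 0, 8, 0]
  ]
}}

```text
time: 27.7
position: [0.439, 0.2362, 0.1183]
eef_rot: [-0.001, 0.817, -0.577, 0.0]
wrist_force: [0.2, 0.3, -0.3]
gripper_width: 0.0425
```

```bash
python3 d.py .4944 -.2224 .05 -100
```

```text
t 27.7 pos [0.439  0.2362 0.1183] ang -70.5 zax [ 0.001  0.001 -1.   ] F [ 0.2  0.3 -0.3] w 0.0425 j7 -1.95
delta cm [  5.54 -45.86  -6.83] rz -29.5
```

>>> {"api": "send_rows", "payload": {
  "plan": [
    [0, 0, -4, 0.6, -4, 0, 0],
    [0, 0, -8, 1.2, -9, 0, 0],
    [0, 0, -12, 1.8, -14, 0, 0],
    [0, 0, -16, 2.4, -19, 0, 0],
    [0, 0, -20, 3, -24, 0, 0],
    [0, 0, -24, 3.6, -29, 0, 0],
    [0, 0, -29.5, 4.2, -34, 0, 0],
    [0, 0, -29.5, 4.8, -39, 0, 0],
    [0, 0, -29.5, 5.5, -44, 0, 0],
    [0, 0, -29.5, 5.5, -45.9, -3, 0],
    [0, 0, -29.5, 5.5, -45.9, -6.8, 0],
    [0, 0, -29.5, 5.5, -45.9, -6.8, 0],
    [0, 0, -29.5, 5.5, -45.9, -6.8, 0],
    [0, 0, -29.5, 5.5, -45.9, -6.8, 0],
    [0, 0, -29.5, 5.5, -45.9, -6.8, 0]
  ]
}}

```text
time: 29.2
position: [0.4958, -0.2224, 0.0523]
eef_rot: [0.002, -0.644, 0.765, -0.002]
wrist_force: [-0.2, 0.3, -0.7]
gripper_width: 0.0425
```

```bash
python3 pl.py 13 .4944 -.2224 .013 -100
```

```text
t 29.2 pos [ 0.4956 -0.2225  0.0522] ang -99.9 zax [ 0.005 -0.001 -1.   ] F [-0.4 -0.2 -1.1] w 0.0427 j7 -1.46
delta cm [-0.12  0.01 -3.92] rz -0.1
```

View pics/side13c.png

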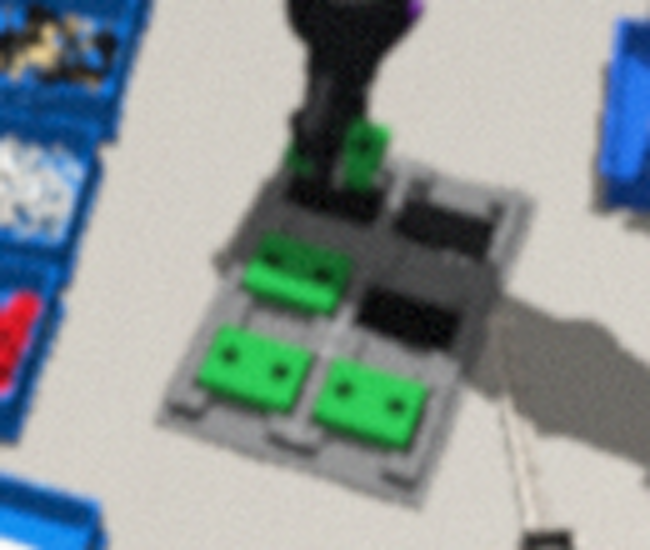

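Pad 2 hangs over the right-far pocket at crop (345,180). Lowering it.

>>> {"api": "send_rows", "payload": {
  "plan": [
    [0, 0, 0, -0.1, 0, -1, 0],
    [0, 0, 0, -0.1, 0, -2, 0],
    [0, 0, 0, -0.1, 0, -2.9, 0],
    [0, 0, 0, -0.1, 0, -3.5, 0],
    [0, 0, 0, -0.1, 0, -3.9, 0],
    [0, 0, 0, -0.1, 0, -3.9, 0],
    [0, 0, 0, -0.1, 0, -3.9, 0]
  ]
}}

```text
time: 29.95
position: [0.4947, -0.2226, 0.0131]
eef_rot: [0.002, -0.643, 0.766, -0.002]
wrist_force: [-0.4, -0.4, -0.5]
gripper_width: 0.0425
```

>>> {"api": "send_rows", "payload": {
  "plan": [
    [0, 0, 0, 0, 0, 0, 0.6],
    [0, 0, 0, 0, 0, 0, 0.6],
    [0, 0, 0, 0, 0, 0, 0.6],
    [0, 0, 0, 0, 0, 2, 0.6],
    [0, 0, 0, 0, 0, 6, 0.6],
    [0, 0, 0, 0, 0, 11, 0.6],
    [0, 0, 4, 1, 4, 14, 0],
    [0, 0, 8, 2, 8.5, 17, 0],
    [0, 0, 12, 3, 13, 18, 0],
    [0, 0, 16, 4, 17.5, 18, 0],
    [0, 0, 20, 5, 22, 18, 0],
    [0, 0, 24, 6, 26.5, 18, 0],
    [0, 0, 29, 7, 31, 18, 0],
    [0, 0, 29, 8, 35.5, 18, 0],
    [0, 0, 29, 9, 40, 18, 0],
    [0, 0, 29, 10, 44.5, 18, 0],
    [0, 0, 29, 11, 49, 18, 0],
    [0, 0, 29, 11.7, 51.9, 17, 0],
    [0, 0, 29, 11.7, 51.9, 16.2, 0],
    [0, 0, 29, 11.7, 51.9, 16.2, 0]
  ]
}}

```text
time: 31.95
position: [0.6105, 0.2963, 0.1729]
eef_rot: [-0.0, 0.815, -0.579, 0.001]
wrist_force: [0.6, 0.3, 0.1]
gripper_width: -0.0001
```

>>> {"api": "send_rows", "payload": {
  "plan": [
    [0, 0, 0, 0, 0, 0, 0],
    [0, 0, 0, 0, 0, 0, 0]
  ]
}}

```text
time: 32.15
position: [0.6112, 0.294, 0.1733]
eef_rot: [0.0, 0.814, -0.581, 0.001]
wrist_force: [0.1, -0.2, -0.4]
gripper_width: 0.0002
```

```bash
python3 tr.py 14
```

```text
t 32.2 pos [0.6112 0.2943 0.1736] ang -71.0 zax [ 0.002 -0.002 -1.   ] F [ 0.1 -0.9  0.2] w -0.0003 j7 -1.89
delta cm [ 0.1   0.12 -6.21] rz -0.0
```

View pics/side14c.png

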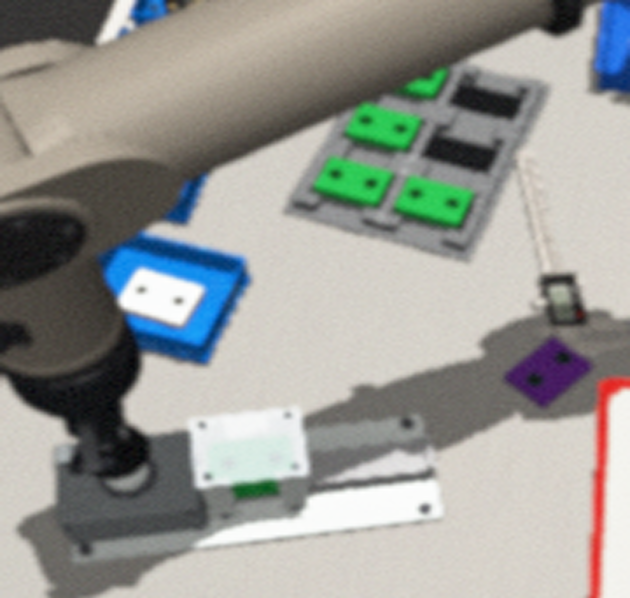

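Four greens are in the tray, with two near pockets empty at (487,97) and (462,150). Pressing for pad 3.

>>> {"api": "send_rows", "payload": {
  "plan": [
    [0, 0, 0, 0.1, 0.1, -2, 0],
    [0, 0, 0, 0.1, 0.1, -3, 0],
    [0, 0, 0, 0.1, 0.1, -4, 0],
    [0, 0, 0, 0.1, 0.1, -5, 0],
    [0, 0, 0, 0.1, 0.1, -5.6, 0],
    [0, 0, 0, 0.1, 0.1, -6.1, 0],
    [0, 0, 0, 0.1, 0.1, -6.5, 0],
    [0, 0, 0, 0.1, 0.1, -6.6, 0],
    [0, 0, 0, 0.1, 0.1, -6.6, 0],
    [0, 0, 0, 0.1, 0.1, -6.6, 0],
    [0, 0, 0, 0.1, 0.1, -6.6, 0],
    [0, 0, 0, 0.1, 0.1, -6.6, 0]
  ]
}}

```text
time: 33.4
position: [0.6132, 0.2939, 0.1151]
eef_rot: [-0.001, 0.814, -0.581, 0.003]
wrist_force: [-7.7, -5.6, 24.2]
gripper_width: 0.0002
```

>>> {"api": "send_rows", "payload": {
  "plan": [
    [0, 0, 0, 0, 0, 1, 0],
    [0, 0, 0, 0, 0, 3, 0],
    [0, 0, 0, 0, 0, 5, 0],
    [0, 0, 0, 0, 0, 7, 0],
    [0, 0, 0, -4, -1.4, 7, 0.8],
    [0, 0, 0, -8, -2.8, 7, 0.8],
    [0, 0, 0, -8, -2.8, 7, 0.8],
    [0, 0, 0, -8, -2.8, 7, 0.8],
    [0, 0, 0, -8, -2.8, 7, 0.8],
    [0, 0, 0, -8, -2.8, 7, 0.8]
  ]
}}

```text
time: 34.4
position: [0.535, 0.266, 0.1857]
eef_rot: [-0.002, 0.813, -0.582, 0.004]
wrist_force: [-0.1, 0.0, -0.1]
gripper_width: 0.0681
```

```bash
python3 pu.py 15
```

```text
side [258.38442211 279.56030151] 398 (array([440.1, 238. ]), array([59.4, 47.6]), 20.4) [0.4396 0.2387 0.053 ]
side [222.53061224 291.12244898] 49 (array([523.8, 284.8]), array([27.9, 10.2]), 12.8) [0.5237 0.285  0.053 ]
t 34.5 pos [0.5345 0.2662 0.1853] ang -71.1 zax [ 0.008 -0.001 -1.   ] F [0.7 0.6 0.2] w 0.0687 j7 -1.92
delta cm [ -9.25  -2.92 -15.53] rz 0.1
```

View pics/side15c.png

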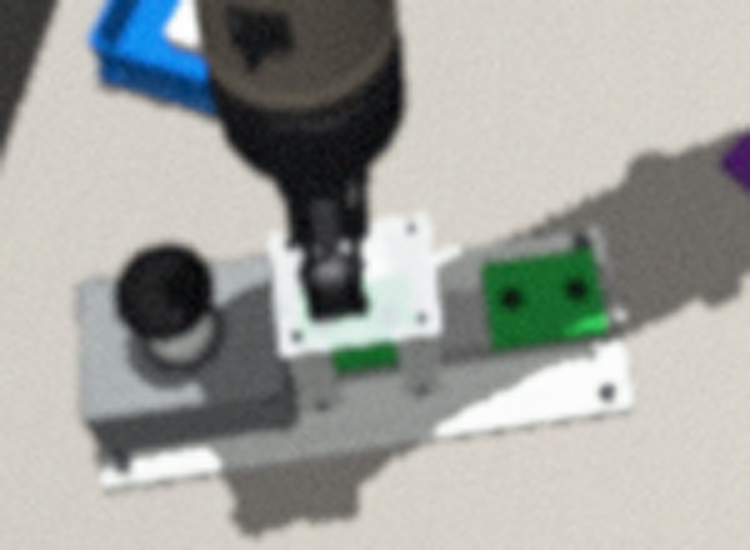

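>>> {"api": "send_rows", "payload": {
  "plan": [
    [0, 0.5, 0.6, -4, -1.3, 0, 0.8],
    [0, 0.5, 0.6, -8, -2.6, 0, 0.8],
    [0, 0.5, 0.6, -9.4, -3, -3, 0.8],
    [0, 0.5, 0.6, -9.4, -3, -7, 0.8],
    [0, 0.5, 0.6, -9.4, -3, -10, 0.8],
    [0, 0.5, 0.6, -9.4, -3, -10, 0.8],
    [0, 0.5, 0.6, -9.4, -3, -10, 0.8],
    [0, 0.5, 0.6, -9.4, -3, -10, 0.8],
    [0, 0.5, 0.6, -9.4, -3, -10, 0.8]
  ]
}}

```text
time: 35.4
position: [0.4421, 0.2373, 0.0872]
eef_rot: [-0.001, 0.816, -0.578, 0.001]
wrist_force: [0.6, 0.3, 0.1]
gripper_width: 0.0683
```

```bash
python3 d.py .4405 .2366 .040 -70.5
```

```text
t 35.4 pos [0.4421 0.2373 0.0872] ang -70.6 zax [ 0.002  0.001 -1.   ] F [0.6 0.3 0.1] w 0.0683 j7 -1.96
delta cm [-0.16 -0.07 -4.72] rz 0.1
```

>>> {"api": "send_rows", "payload": {
  "plan": [
    [0, 0.1, 0, -0.2, -0.1, -1.5, 0.8],
    [0, 0.1, 0, -0.2, -0.1, -3, 0.8],
    [0, 0.1, 0, -0.2, -0.1, -4.2, 0.8],
    [0, 0.1, 0, -0.2, -0.1, -4.8, 0.8],
    [0, 0.1, 0, -0.2, -0.1, -4.8, 0.8],
    [0, 0.1, 0, -0.2, -0.1, -4.8, 0.8],
    [0, 0.1, 0, -0.2, -0.1, -4.8, 0.8],
    [0, 0.1, 0, -0.2, -0.1, -4.8, 0],
    [0, 0.1, 0, -0.2, -0.1, -4.8, 0],
    [0, 0.1, 0, -0.2, -0.1, -4.8, 0],
    [0, 0.1, 0, -0.2, -0.1, -4.8, 0]
  ]
}}

```text
time: 36.5
position: [0.4407, 0.2368, 0.0399]
eef_rot: [-0.001, 0.816, -0.577, 0.0]
wrist_force: [0.3, 0.2, 5.5]
gripper_width: 0.0426
```

>>> {"api": "send_rows", "payload": {
  "plan": [
    [0, 0, 0, 0, 0, 1, 0],
    [0, 0, 0, 0, 0, 4, 0],
    [0, 0, 0, 0, 0, 7, 0],
    [0, 0, 0, 0, 0, 8, 0],
    [0, 0, 0, 0, 0, 8, 0],
    [0, 0, 0, 0, 0, 8, 0],
    [0, 0, 0, 0, 0, 8, 0]
  ]
}}

```text
time: 37.2
position: [0.4395, 0.2359, 0.1183]
eef_rot: [0.0, 0.816, -0.578, -0.0]
wrist_force: [-0.5, -0.7, -0.3]
gripper_width: 0.0423
```

```bash
python3 d.py .4196 -.2092 .05 -100
```

```text
t 37.2 pos [0.4395 0.2359 0.1183] ang -70.6 zax [-0.001 -0.    -1.   ] F [-0.5 -0.7 -0.3] w 0.0423 j7 -1.94
delta cm [ -1.99 -44.51  -6.83] rz -29.4
```

>>> {"api": "send_rows", "payload": {
  "plan": [
    [0, 0, -4, -0.2, -4, 0, 0],
    [0, 0, -8, -0.4, -9, 0, 0],
    [0, 0, -12, -0.6, -14, 0, 0],
    [0, 0, -16, -0.8, -19, 0, 0],
    [0, 0, -20, -1, -24, 0, 0],
    [0, 0, -24, -1.2, -29, 0, 0],
    [0, 0, -29.4, -1.5, -34, 0, 0],
    [0, 0, -29.4, -1.8, -39, 0, 0],
    [0, 0, -29.4, -2, -43, 0, 0],
    [0, 0, -29.4, -2, -44.5, -3, 0],
    [0, 0, -29.4, -2, -44.5, -6.8, 0],
    [0, 0, -29.4, -2, -44.5, -6.8, 0],
    [0, 0, -29.4, -2, -44.5, -6.8, 0],
    [0, 0, -29.4, -2, -44.5, -6.8, 0],
    [0, 0, -29.4, -2, -44.5, -6.8, 0]
  ]
}}

```text
time: 38.7
position: [0.4211, -0.2091, 0.052]
eef_rot: [0.001, -0.644, 0.765, -0.001]
wrist_force: [0.0, -0.5, -0.6]
gripper_width: 0.0428
```

```bash
python3 pl.py 16 .4196 -.2092 .013 -100
```

```text
t 38.8 pos [ 0.421  -0.2092  0.0519] ang -99.9 zax [ 0.002 -0.001 -1.   ] F [ 0.8 -0.1 -0.4] w 0.0427 j7 -1.39
delta cm [-0.14 -0.   -3.89] rz -0.1
```

View pics/side16c.png

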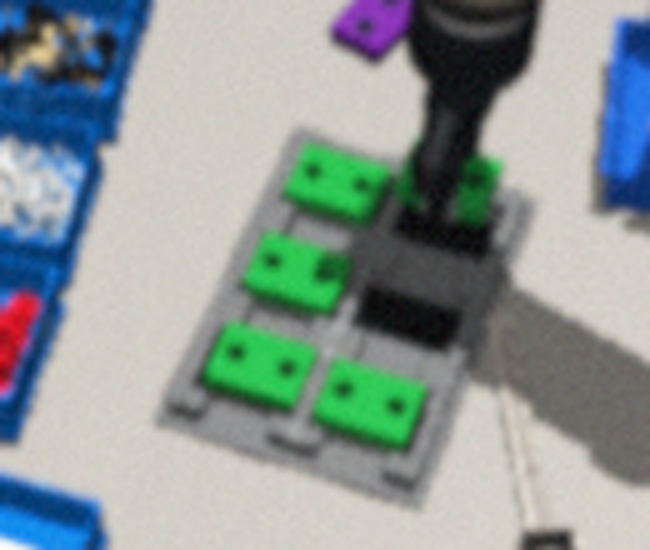

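All three far pockets hold pads. The one at (260,365) seems to have shifted by about 1 px, so I'll check it at the end. Lowering pad 3.

>>> {"api": "send_rows", "payload": {
  "plan": [
    [0, 0, 0, -0.15, 0, -1, 0],
    [0, 0, 0, -0.15, 0, -2, 0],
    [0, 0, 0, -0.15, 0, -2.9, 0],
    [0, 0, 0, -0.15, 0, -3.5, 0],
    [0, 0, 0, -0.15, 0, -3.9, 0],
    [0, 0, 0, -0.15, 0, -3.9, 0],
    [0, 0, 0, -0.15, 0, -3.9, 0]
  ]
}}

```text
time: 39.45
position: [0.4196, -0.2092, 0.0128]
eef_rot: [0.001, -0.644, 0.765, -0.001]
wrist_force: [0.3, 0.4, -0.1]
gripper_width: 0.0426
```

>>> {"api": "send_rows", "payload": {
  "plan": [
    [0, 0, 0, 0, 0, 0, 0.6],
    [0, 0, 0, 0, 0, 0, 0.6],
    [0, 0, 0, 0, 0, 0, 0.6],
    [0, 0, 0, 0, 0, 2, 0.6],
    [0, 0, 0, 0, 0, 6, 0.6],
    [0, 0, 0, 0, 0, 11, 0.6],
    [0, 0, 4, 1.5, 4, 14, 0],
    [0, 0, 8, 3, 8.5, 17, 0],
    [0, 0, 12, 4.7, 13, 18, 0],
    [0, 0, 16, 6.4, 17.5, 18, 0],
    [0, 0, 20, 8.1, 22, 18, 0],
    [0, 0, 24, 9.8, 26.5, 18, 0],
    [0, 0, 29, 11.5, 31, 18, 0],
    [0, 0, 29, 13.2, 35.5, 18, 0],
    [0, 0, 29, 15, 40, 18, 0],
    [0, 0, 29, 16.8, 44.5, 18, 0],
    [0, 0, 29, 18.6, 48.7, 18, 0],
    [0, 0, 29, 19.2, 50.5, 17, 0],
    [0, 0, 29, 19.2, 50.5, 16.2, 0],
    [0, 0, 29, 19.2, 50.5, 16.2, 0]
  ]
}}

```text
time: 41.45
position: [0.6105, 0.2945, 0.1725]
eef_rot: [0.002, 0.815, -0.58, 0.001]
wrist_force: [0.9, -1.5, -0.3]
gripper_width: -0.0003
```

>>> {"api": "send_rows", "payload": {
  "plan": [
    [0, 0, 0, 0, 0, 0, 0],
    [0, 0, 0, 0, 0, 0, 0],
    [0, 0, 0, 0, 0, 0, 0]
  ]
}}

```text
time: 41.75
position: [0.6111, 0.2929, 0.1733]
eef_rot: [0.001, 0.814, -0.581, 0.001]
wrist_force: [1.2, 0.1, 0.2]
gripper_width: 0.0002
```

```bash
python3 tr.py 17
```

```text
t 41.8 pos [0.611  0.2933 0.1734] ang -71.0 zax [ 0.    -0.003 -1.   ] F [-0.2 -0.6  0.4] w 0.0000 j7 -1.89
delta cm [ 0.12  0.22 -6.19] rz -0.0
```

View pics/side17c.png

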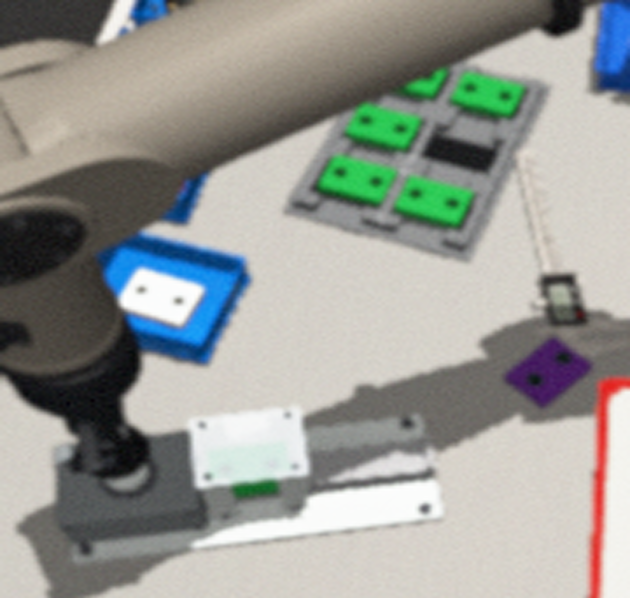

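One pocket is left, at (462,152). Pressing for the fourth pad.

>>> {"api": "send_rows", "payload": {
  "plan": [
    [0, 0, 0, 0.1, 0.2, -2, 0],
    [0, 0, 0, 0.1, 0.2, -3, 0],
    [0, 0, 0, 0.1, 0.2, -4, 0],
    [0, 0, 0, 0.1, 0.2, -5, 0],
    [0, 0, 0, 0.1, 0.2, -5.6, 0],
    [0, 0, 0, 0.1, 0.2, -6.1, 0],
    [0, 0, 0, 0.1, 0.2, -6.5, 0],
    [0, 0, 0, 0.1, 0.2, -6.6, 0],
    [0, 0, 0, 0.1, 0.2, -6.6, 0],
    [0, 0, 0, 0.1, 0.2, -6.6, 0],
    [0, 0, 0, 0.1, 0.2, -6.6, 0],
    [0, 0, 0, 0.1, 0.2, -6.6, 0]
  ]
}}

```text
time: 43.0
position: [0.6126, 0.2951, 0.115]
eef_rot: [-0.0, 0.814, -0.581, 0.003]
wrist_force: [-8.4, -5.8, 24.4]
gripper_width: -0.0
```

>>> {"api": "send_rows", "payload": {
  "plan": [
    [0, 0, 0, 0, 0, 1, 0],
    [0, 0, 0, 0, 0, 3, 0],
    [0, 0, 0, 0, 0, 5, 0],
    [0, 0, 0, 0, 0, 7, 0],
    [0, 0, 0, -4, -1.4, 7, 0.8],
    [0, 0, 0, -8, -2.8, 7, 0.8],
    [0, 0, 0, -8, -2.8, 7, 0.8],
    [0, 0, 0, -8, -2.8, 7, 0.8],
    [0, 0, 0, -8, -2.8, 7, 0.8],
    [0, 0, 0, -8, -2.8, 7, 0.8]
  ]
}}

```text
time: 44.0
position: [0.5343, 0.2673, 0.1856]
eef_rot: [-0.001, 0.814, -0.581, 0.003]
wrist_force: [0.3, 0.2, -0.3]
gripper_width: 0.0683
```

```bash
python3 pu.py 18
```

```text
side [258.42713568 279.21105528] 398 (array([440., 237.]), array([59.5, 46.8]), 20.4) [0.4396 0.2377 0.053 ]
t 44.1 pos [0.5338 0.2674 0.1853] ang -71.1 zax [ 0.005 -0.002 -1.   ] F [-1.1  0.   0.2] w 0.0683 j7 -1.91
delta cm [ -9.18  -3.04 -15.53] rz 0.1
```

View pics/side18c.png

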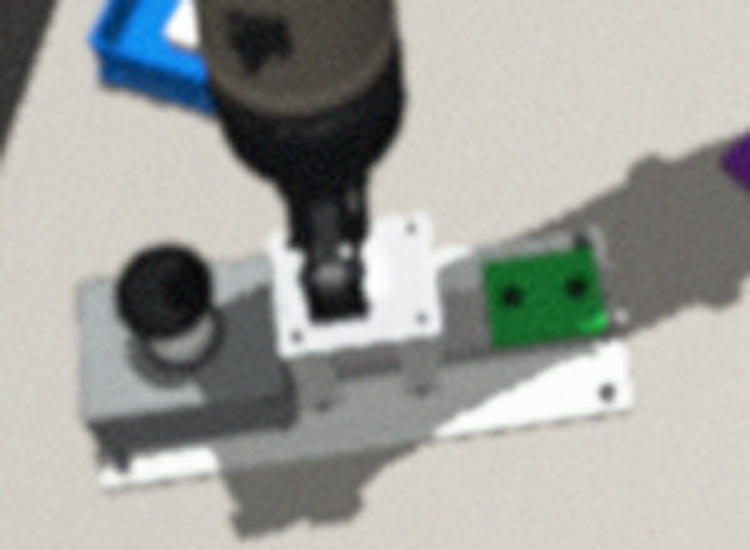

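>>> {"api": "send_rows", "payload": {
  "plan": [
    [0, 0.3, 0.6, -4, -1.3, 0, 0.8],
    [0, 0.3, 0.6, -8, -2.7, 0, 0.8],
    [0, 0.3, 0.6, -9.4, -3.2, -3, 0.8],
    [0, 0.3, 0.6, -9.4, -3.2, -7, 0.8],
    [0, 0.3, 0.6, -9.4, -3.2, -10, 0.8],
    [0, 0.3, 0.6, -9.4, -3.2, -10, 0.8],
    [0, 0.3, 0.6, -9.4, -3.2, -10, 0.8],
    [0, 0.3, 0.6, -9.4, -3.2, -10, 0.8],
    [0, 0.3, 0.6, -9.4, -3.2, -10, 0.8]
  ]
}}

```text
time: 45.0
position: [0.4415, 0.2366, 0.0872]
eef_rot: [-0.001, 0.817, -0.577, 0.001]
wrist_force: [0.3, 0.2, 0.3]
gripper_width: 0.0684
```

```bash
python3 d.py .4403 .2360 .040 -70.5
```

```text
t 45.0 pos [0.4415 0.2366 0.0872] ang -70.5 zax [ 0.004  0.    -1.   ] F [0.3 0.2 0.3] w 0.0684 j7 -1.96
delta cm [-0.12 -0.06 -4.72] rz -0.0
```

>>> {"api": "send_rows", "payload": {
  "plan": [
    [0, 0.2, 0, -0.15, -0.1, -1.5, 0.8],
    [0, 0.2, 0, -0.15, -0.1, -3, 0.8],
    [0, 0.2, 0, -0.15, -0.1, -4.2, 0.8],
    [0, 0.2, 0, -0.15, -0.1, -4.8, 0.8],
    [0, 0.2, 0, -0.15, -0.1, -4.8, 0.8],
    [0, 0.2, 0, -0.15, -0.1, -4.8, 0.8],
    [0, 0.2, 0, -0.15, -0.1, -4.8, 0.8],
    [0, 0.2, 0, -0.15, -0.1, -4.8, 0],
    [0, 0.2, 0, -0.15, -0.1, -4.8, 0],
    [0, 0.2, 0, -0.15, -0.1, -4.8, 0],
    [0, 0.2, 0, -0.15, -0.1, -4.8, 0]
  ]
}}

```text
time: 46.1
position: [0.4405, 0.236, 0.0399]
eef_rot: [-0.001, 0.817, -0.577, 0.0]
wrist_force: [-0.7, 0.0, 5.1]
gripper_width: 0.0426
```

>>> {"api": "send_rows", "payload": {
  "plan": [
    [0, 0, 0, 0, 0, 1, 0],
    [0, 0, 0, 0, 0, 4, 0],
    [0, 0, 0, 0, 0, 7, 0],
    [0, 0, 0, 0, 0, 8, 0],
    [0, 0, 0, 0, 0, 8, 0],
    [0, 0, 0, 0, 0, 8, 0],
    [0, 0, 0, 0, 0, 8, 0]
  ]
}}

```text
time: 46.8
position: [0.4394, 0.2352, 0.1183]
eef_rot: [0.001, 0.817, -0.577, -0.0]
wrist_force: [0.0, -0.4, -0.9]
gripper_width: 0.0424
```

```bash
python3 d.py .4331 -.1324 .05 -100
```

```text
t 46.8 pos [0.4394 0.2352 0.1183] ang -70.5 zax [-0.002 -0.001 -1.   ] F [ 0.  -0.4 -0.9] w 0.0424 j7 -1.93
delta cm [ -0.63 -36.76  -6.83] rz -29.5
```

>>> {"api": "send_rows", "payload": {
  "plan": [
    [0, 0, -4, -0.1, -4, 0, 0],
    [0, 0, -8, -0.2, -9, 0, 0],
    [0, 0, -12, -0.3, -14, 0, 0],
    [0, 0, -16, -0.4, -19, 0, 0],
    [0, 0, -20, -0.5, -24, 0, 0],
    [0, 0, -24, -0.6, -29, 0, 0],
    [0, 0, -29.5, -0.7, -34, 0, 0],
    [0, 0, -29.5, -0.7, -36.7, 0, 0],
    [0, 0, -29.5, -0.7, -36.7, -3, 0],
    [0, 0, -29.5, -0.7, -36.7, -6.8, 0],
    [0, 0, -29.5, -0.7, -36.7, -6.8, 0],
    [0, 0, -29.5, -0.7, -36.7, -6.8, 0],
    [0, 0, -29.5, -0.7, -36.7, -6.8, 0],
    [0, 0, -29.5, -0.7, -36.7, -6.8, 0]
  ]
}}

```text
time: 48.2
position: [0.4339, -0.132, 0.0519]
eef_rot: [0.0, -0.643, 0.766, -0.001]
wrist_force: [0.7, -0.2, -0.8]
gripper_width: 0.0427
```

```bash
python3 pl.py 19 .4331 -.1324 .013 -100
```

```text
t 48.2 pos [ 0.4338 -0.132   0.0518] ang -99.9 zax [ 0.001 -0.001 -1.   ] F [-0.2  0.2 -0.8] w 0.0427 j7 -1.58
delta cm [-0.07 -0.04 -3.88] rz -0.1
```

View pics/side19c.png

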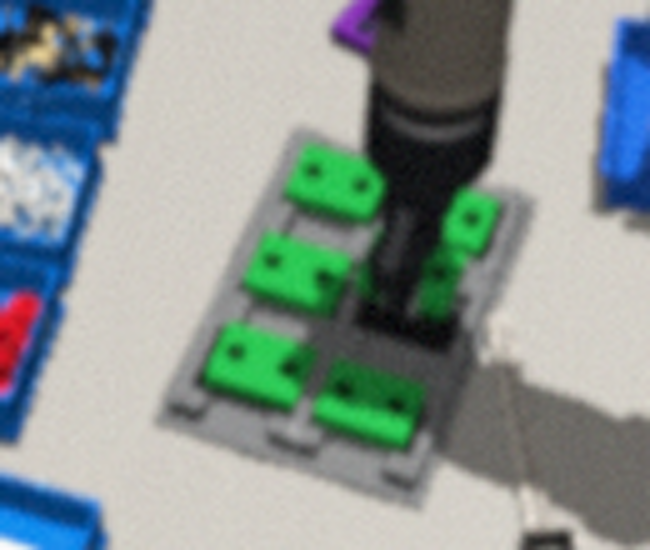

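The last pad is held over the last pocket. Lowering it.

>>> {"api": "send_rows", "payload": {
  "plan": [
    [0, 0, 0, -0.1, 0, -1, 0],
    [0, 0, 0, -0.1, 0, -2, 0],
    [0, 0, 0, -0.1, 0, -2.9, 0],
    [0, 0, 0, -0.1, 0, -3.5, 0],
    [0, 0, 0, -0.1, 0, -3.9, 0],
    [0, 0, 0, -0.1, 0, -3.9, 0],
    [0, 0, 0, -0.1, 0, -3.9, 0]
  ]
}}

```text
time: 48.95
position: [0.4329, -0.132, 0.0126]
eef_rot: [0.0, -0.643, 0.766, -0.001]
wrist_force: [0.5, -0.8, -0.0]
gripper_width: 0.0426
```

>>> {"api": "send_rows", "payload": {
  "plan": [
    [0, 0, 0, 0, 0, 0, 0.6],
    [0, 0, 0, 0, 0, 0, 0.6],
    [0, 0, 0, 0, 0, 0, 0.6],
    [0, 0, 0, 0, 0, 2, 0.6],
    [0, 0, 0, 0, 0, 6, 0.6],
    [0, 0, 0, 0, 0, 11, 0.6],
    [0, 0, 4, 0, 4, 15, 0.6],
    [0, 0, 8, 0, 8.5, 19, 0.6],
    [0, 0, 12, -1, 13, 20, 0.6],
    [0, 0, 16, -2, 17.5, 20, 0.6],
    [0, 0, 20, -3, 22, 20, 0.6],
    [0, 0, 24, -4, 26.5, 20, 0.6],
    [0, 0, 29, -5, 31, 20, 0.6],
    [0, 0, 29, -6, 35.5, 20, 0.6],
    [0, 0, 29, -6, 35.5, 20, 0.6],
    [0, 0, 29, -6, 35.5, 20, 0.6],
    [0, 0, 29, -6, 35.5, 20, 0.6]
  ]
}}

```text
time: 50.65
position: [0.3733, 0.2216, 0.2124]
eef_rot: [0.0, 0.814, -0.581, 0.001]
wrist_force: [0.5, -0.1, 0.5]
gripper_width: 0.0514
```

Run:
```python
from h import *
s=shot("side","side20"); t=shot("top","top20")
cv2.imwrite("pics/side20b.png",cv2.resize(s[:,:,::-1],(800,600)))
cv2.imwrite("pics/top20c.png",cv2.resize(t[165:250,230:350,::-1],None,fx=6,fy=6,interpolation=cv2.INTER_CUBIC))
cv2.imwrite("pics/side20c.png",cv2.resize(s[120:220,225:325,::-1],None,fx=6,fy=6,interpolation=cv2.INTER_CUBIC))
from d import delta; delta((0,0,0),0)
from m import *
Cn=np.array([.4705,-.139]);th=np.radians(-10);X=np.array([np.cos(th),np.sin(th)]);Y=np.array([-X[1],X[0]])
def seg(n,im,z):
    # split touching blobs: saturation-bright green with no close
    hsv=cv2.cvtColor(np.ascontiguousarray(im),cv2.COLOR_RGB2HSV); m=cv2.inRange(hsv,(50,90,40),(75,255,255))
    ys,xs=np.nonzero(m); P=plane(n,np.c_[xs,ys],z)[:,:2]-Cn; u=P@X; v=P@Y
    for a in(1,-1):
        for b in(1,0,-1):
            k=(abs(u-.038*a)<.036)&(abs(v-.078*b)<.034)
            if k.sum()<20: print(n,a,b,k.sum()); continue
            q=np.c_[u[k]-.038*a,v[k]-.078*b]*1000
            print(n,a,b,k.sum(),((q.max(0)+q.min(0))/2).round(1),(q.max(0)-q.min(0)).round(0),q.mean(0).round(1))
seg("top",t,.028); seg("side",s,.025)
```

```text
t 50.8 pos [0.3735 0.2213 0.2125] ang -71.1 zax [ 0.002 -0.001 -1.   ] F [-0.6 -1.  -0.3] w 0.0513 j7 -1.89
delta cm [-37.35 -22.13 -21.25] rz 71.1
top 1 1 225 [-3.  -2.9] [59. 43.] [-2.9 -2.7]
top 1 0 225 [0.2 0.5] [60. 45.] [0.2 1.3]
top 1 -1 227 [1.4 0.3] [59. 45.] [1.4 1. ]
top -1 1 223 [ 1.2 -1.2] [59. 44.] [ 1.2 -0.9]
top -1 0 223 [1.7 1.3] [59. 44.] [1.6 1.6]
top -1 -1 230 [1.9 0.2] [59. 46.] [1.7 1. ]
side 1 1 285 [-4.1 -2.5] [62. 53.] [-4.  -1.9]
side 1 0 263 [-1.9  1.7] [63. 54.] [-2.2  1.3]
side 1 -1 230 [-1.   1.4] [62. 55.] [-0.1  2.3]
side -1 1 294 [-2.4 -0.2] [64. 53.] [-2.3  0.2]
side -1 0 194 [4.4 2.1] [52. 53.] [6.5 3.5]
side -1 -1 0
```

View pics/side20b.png

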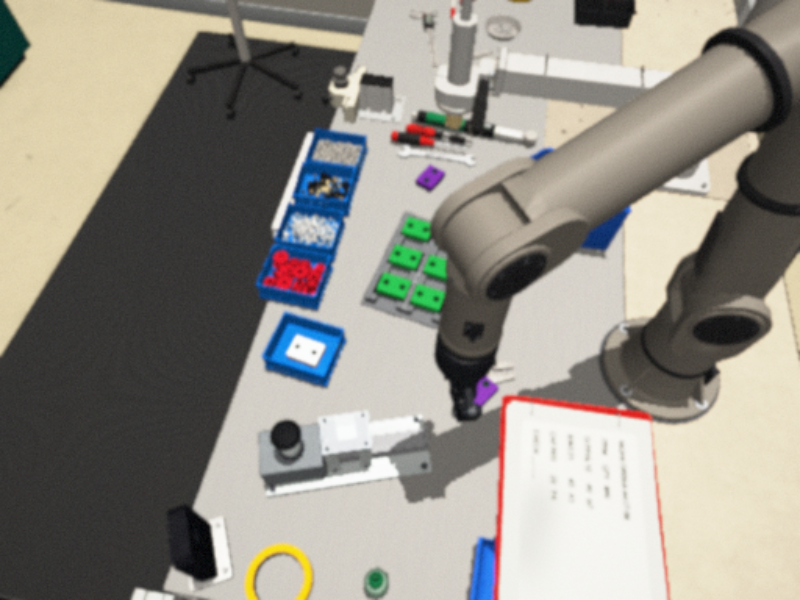

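View pics/top20c.png

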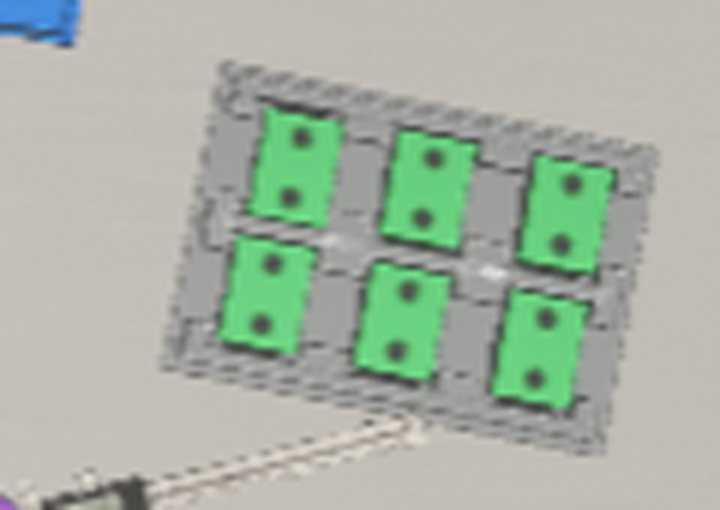

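View pics/side20c.png

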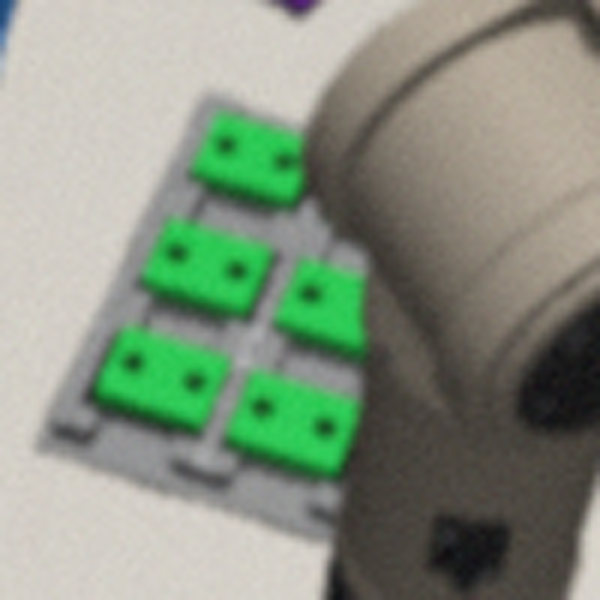

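Top crop: all six pockets show green pads. The bench pad at (295,168) now lies about 4 mm off its pocket's middle, against the corner, so it was evidently nudged. That is within tolerance, but I'll re-grip it in place and centre it for margin.

```bash
python3 d.py .5181 -.0698 .06 -100
```

```text
t 50.8 pos [0.3735 0.2213 0.2125] ang -71.1 zax [ 0.002 -0.001 -1.   ] F [-0.6 -1.  -0.3] w 0.0513 j7 -1.89
delta cm [ 14.46 -29.11 -15.25] rz -28.9
```

>>> {"api": "send_rows", "payload": {
  "plan": [
    [0, 0, -4, 2, -4, 0, 0.7],
    [0, 0, -8, 4, -8, 0, 0.7],
    [0, 0, -12, 6, -12, 0, 0.7],
    [0, 0, -16, 8, -16, -3, 0.7],
    [0, 0, -20, 10, -20, -6, 0.7],
    [0, 0, -24, 12, -24, -9, 0.7],
    [0, 0, -28.9, 14.4, -28, -12, 0.7],
    [0, 0, -28.9, 14.4, -29.1, -15.2, 0.7],
    [0, 0, -28.9, 14.4, -29.1, -15.2, 0.7],
    [0, 0, -28.9, 14.4, -29.1, -15.2, 0.7],
    [0, 0, -28.9, 14.4, -29.1, -15.2, 0.7],
    [0, 0, -28.9, 14.4, -29.1, -15.2, 0.7],
    [0, 0, -28.9, 14.4, -29.1, -15.2, 0.7]
  ]
}}

```text
time: 52.05
position: [0.5185, -0.0686, 0.0621]
eef_rot: [0.001, -0.643, 0.766, -0.002]
wrist_force: [-0.6, -0.8, -0.0]
gripper_width: 0.0598
```

```bash
python3 pl.py 21 .5181 -.0698 .0155 -100
```

```text
t 52.1 pos [ 0.5183 -0.0688  0.0618] ang -99.9 zax [ 0.004 -0.002 -1.   ] F [-0.9 -0.9 -0.5] w 0.0597 j7 -1.78
delta cm [-0.02 -0.1  -4.63] rz -0.1
```

View pics/side21c.png

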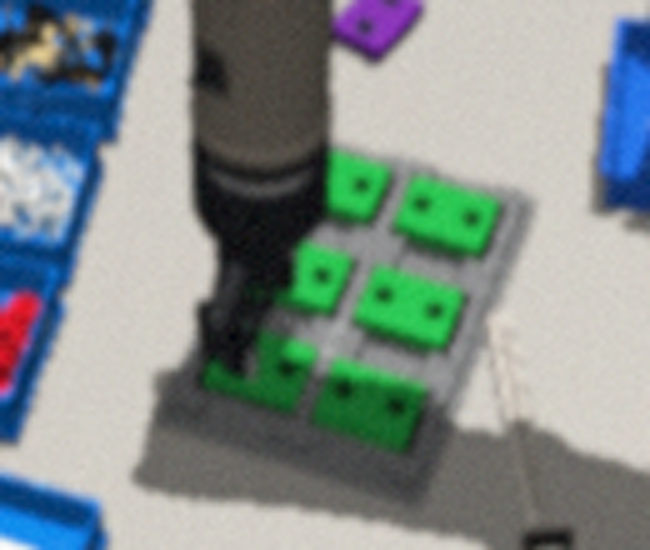

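The jaws straddle the pad. Now to grip it, slide it 3 mm and release.

>>> {"api": "send_rows", "payload": {
  "plan": [
    [0, 0, 0, 0, -0.1, -1.5, 0.7],
    [0, 0, 0, 0, -0.1, -3, 0.7],
    [0, 0, 0, 0, -0.1, -4, 0.7],
    [0, 0, 0, 0, -0.1, -4.6, 0.7],
    [0, 0, 0, 0, -0.1, -4.6, 0.7],
    [0, 0, 0, 0, -0.1, -4.6, 0.7],
    [0, 0, 0, 0, -0.1, -4.6, 0],
    [0, 0, 0, 0, -0.1, -4.6, 0],
    [0, 0, 0, 0, -0.1, -4.6, 0],
    [0, 0, 0, 0, -0.1, -4.6, 0],
    [0, 0, 0, 0.15, -0.05, -4.6, 0],
    [0, 0, 0, 0.3, 0, -4.6, 0],
    [0, 0, 0, 0.3, 0, -4.6, 0],
    [0, 0, 0, 0.3, 0, -4.6, 0],
    [0, 0, 0, 0.3, 0, -4.6, 0]
  ]
}}

```text
time: 53.6
position: [0.5196, -0.0698, 0.0169]
eef_rot: [-0.001, -0.643, 0.766, -0.001]
wrist_force: [-6.7, -0.6, 12.1]
gripper_width: 0.0421
```

>>> {"api": "send_rows", "payload": {
  "plan": [
    [0, 0, 0, 0.15, 0.1, 0.2, 0],
    [0, 0, 0, 0.2, 0.1, 0.2, 0],
    [0, 0, 0, 0.2, 0.1, 0.2, 0],
    [0, 0, 0, 0.2, 0.1, 0.2, 0],
    [0, 0, 0, 0.2, 0.1, 0, 0],
    [0, 0, 0, 0.2, 0.1, 0, 0]
  ]
}}

```text
time: 54.2
position: [0.5216, -0.0687, 0.0169]
eef_rot: [-0.001, -0.643, 0.766, -0.001]
wrist_force: [-0.9, 0.8, 2.7]
gripper_width: 0.0425
```

Centred. Now I'll release, lift, and park to the robot's right so both cameras see the tray.

>>> {"api": "send_rows", "payload": {
  "plan": [
    [0, 0, 0, 0, 0, 0, 0.65],
    [0, 0, 0, 0, 0, 0, 0.65],
    [0, 0, 0, 0, 0, 0, 0.65],
    [0, 0, 0, 0, 0, 2, 0.65],
    [0, 0, 0, 0, 0, 6, 0.65],
    [0, 0, 0, 0, 0, 11, 0.65],
    [0, 0, 4, -2, 4, 15, 0.65],
    [0, 0, 8, -4, 8.5, 19, 0.65],
    [0, 0, 12, -6, 13, 21, 0.65],
    [0, 0, 16, -8, 17.5, 22, 0.65],
    [0, 0, 20, -11, 22, 22, 0.65],
    [0, 0, 24, -14, 26, 22, 0.65],
    [0, 0, 29, -17, 30, 22, 0.65],
    [0, 0, 29, -19, 33, 22, 0.65],
    [0, 0, 29, -19, 33, 22, 0.65],
    [0, 0, 29, -19, 33, 22, 0.65],
    [0, 0, 29, -19, 33, 22, 0.65],
    [0, 0, 29, -19, 33, 22, 0.65]
  ]
}}

```text
time: 56.0
position: [0.3329, 0.2595, 0.2367]
eef_rot: [0.001, 0.813, -0.582, 0.002]
wrist_force: [-0.9, 0.3, 0.2]
gripper_width: 0.0557
```

Run:
```python
from m import *
s=shot("side","side22"); t=shot("top","top22")
cv2.imwrite("pics/side22b.png",cv2.resize(s[:,:,::-1],(800,600)))
cv2.imwrite("pics/top22c.png",cv2.resize(t[110:250,130:350,::-1],None,fx=3.6,fy=3.6,interpolation=cv2.INTER_CUBIC))
from d import delta; delta((0,0,0),0)
Cn=np.array([.4705,-.139]);th=np.radians(-10);X=np.array([np.cos(th),np.sin(th)]);Y=np.array([-X[1],X[0]])
hsv=cv2.cvtColor(np.ascontiguousarray(t),cv2.COLOR_RGB2HSV); m=cv2.inRange(hsv,(50,90,40),(75,255,255))
ys,xs=np.nonzero(m); P=plane("top",np.c_[xs,ys],.028)[:,:2]-Cn; u=P@X; v=P@Y
for a in(1,-1):
    for b in(1,0,-1):
        k=(abs(u-.038*a)<.036)&(abs(v-.078*b)<.034); q=np.c_[u[k]-.038*a,v[k]-.078*b]*1000
        print(a,b,k.sum(),((q.max(0)+q.min(0))/2).round(1),(q.max(0)-q.min(0)).round(0))
W=((0,0,200),(180,40,255))
for c,a,cn in blob(s,*W,(170,200,225,245)):print("white",c,a,plane("side",c,.024)[0].round(4))
```

```text
t 56.1 pos [0.3328 0.2597 0.2367] ang -71.2 zax [ 0.001 -0.004 -1.   ] F [ 0.9 -0.5  0.4] w 0.0554 j7 -2.00
delta cm [-33.28 -25.97 -23.67] rz 71.2
1 1 226 [-0.7  0.1] [60. 45.]
1 0 225 [0.2 0.5] [60. 45.]
1 -1 227 [1.4 0.3] [59. 45.]
-1 1 223 [ 1.2 -1.2] [59. 44.]
-1 0 223 [1.7 1.3] [59. 44.]
-1 -1 229 [1.9 0.2] [59. 46.]
white [216.25231481 218.39814815] 432 [0.5945 0.0708 0.024 ]
white [195.47586207 223.73103448] 290 [0.6492 0.0989 0.024 ]
white [173.24137931 206.4137931 ] 116 [0.729  0.0554 0.024 ]
white [176.70422535 242.29577465] 71 [0.6853 0.165  0.024 ]
```

View pics/side22b.png

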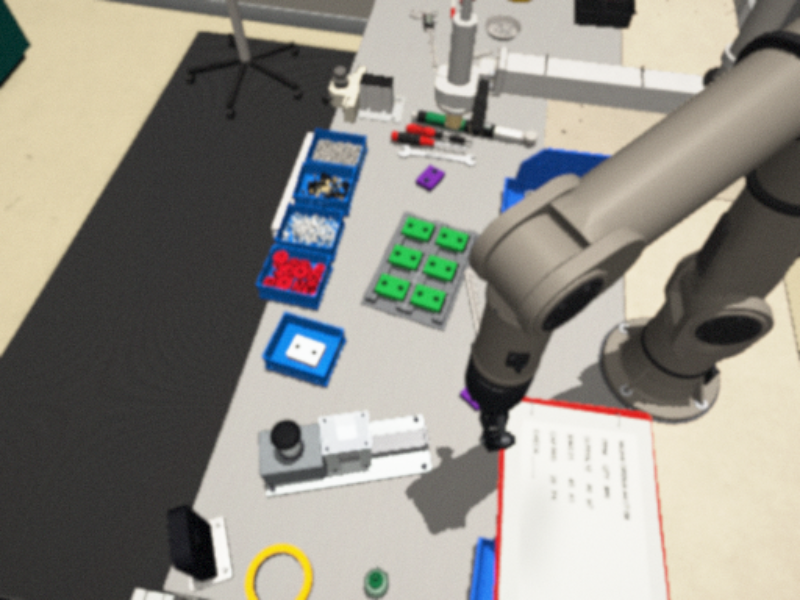

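View pics/top22c.png

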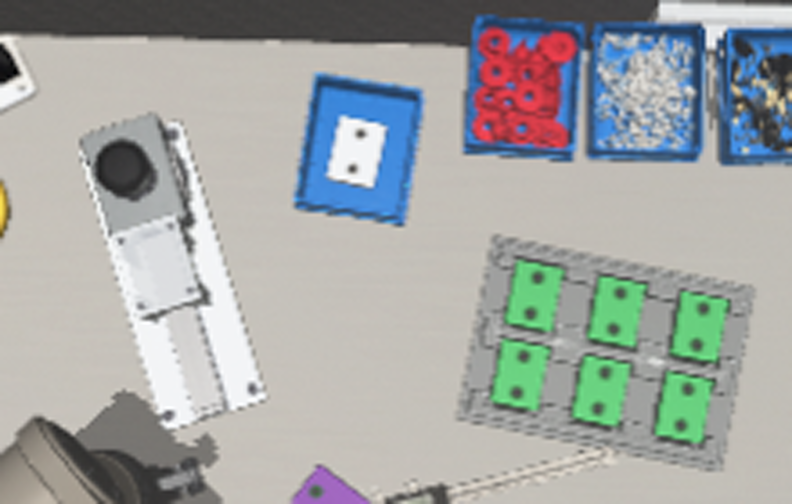

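All six pockets hold green pads, flat and within about 2 mm of the middle. The white pad is in the box, the plunger is up, the rail is empty, and the bottle stands at (376,582). The arm touches nothing, so I'm handing in.

```bash
python3 -c "
from rig import env
print(env.job_done())"
```

```text
the job is handed in; nothing more can be done
None
```

The kit tray is made up and handed in. All six pockets hold a green pad, and the white pad lies in the blue box. The run took about 56 s of the 210 s allowed, and no verdict was reported.

- **Filling the tray:** Only one green pad was there at the start, so five pockets needed filling. I used the bench pad and all four from the magazine. Each was pushed out by pressing the plunger to its stop, letting it up and picking up the pad.
- **Bench pad nudged:** After I placed it, the bench pad shifted about 4 mm to a corner of its pocket. I gripped it in place and slid it back to the middle.
- **Last checks:** In the top view all six pads lie within about 2 mm of their pocket middles and look flat. The plunger is up, the rail and magazine are empty, and the oil bottle still stands.
- **Where the checks disagreed:** The two cameras differ by about 2 mm on positions, which is within the tolerances. I judged "fully home" from the pictures, from the absence of rib contact while lowering, and from the height at which I released each pad. It was not measured directly.

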